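Set out the seals for the group record photograph

ROBOT

A 6-joint arm with a two-finger parallel gripper is mounted at the origin on the work surface. World frame = base frame: x ahead of the robot, y to its left, z up, the work surface at z = 0. Lengths are in m, angles in rad, forces in N, time in s.
With the tool pointing down it reaches from about 0.275 to 0.85 m from the base axis. Payload 5.2 kg.
Tool frame: the origin (TCP) lies midway between the tips of the shut fingers; the grasp point (between the pads) lies 19 mm behind it; z points along the fingers, y is the line along which they close (so a half turn about z gives the same grasp; the last joint's range is limited). The gripper opens to 85 mm and grips with 20 to 120 N. Pads are 22 mm wide; open, the fingers measure 114 mm over their backs; the gripper's body (76 mm by 85 mm) begins 54 mm behind the grasp point. The pads swing forward as they close: fully open they stand 13 mm farther back than shut.
Start: joints at [-1.551, 0.259, 1.535, -0, 1.348, -0.203], TCP at [0.122, -0.536, 0.231] pointing down, gripper open.
Joint ranges: [-3.14, 3.14], [-0.91, 2.08], [0.19, 2.58], [-1.22, 4.36], [0.22, 2.71], [-3.12, 3.12]. Speed limits (rad/s): [2.57, 2.57, 3.14, 3.14, 3.14, 3.14].

INTERFACE

Orientations are given as a unit quaternion [w, x, y, z].
In Python, from workcell import manip, optics, job gives the robot as it stands.
- The arm moves only by the shell command python3 -m handwheel 'ROWS' [FORCE]. ROWS is JSON, a list of rows, each an object with "claw": the closure, from 0 (fully open) to 1 (shut); "slide": the shift along the tool's x, y, z each as a share of 0.025 m, from -1 to 1, a list of three; "delta_rot": the turn, a rotation vector about the tool's x, y, z each as a share of pi rad, from -1 to 1, a list of three. A call has 1 to 5 rows; each row shifts and turns the commanded pose from where the row before left it, along the tool's axes as they then stand; what a row does not reach is not made up. A row lasts 1/12 s, in which the tool goes at most 41.7 mm and 7.16 degrees, less where a joint would pass 70% of its speed; a pose out of reach is approached as far as the arm can. A call with a number of a shift or a turn outside -1 to 1 is refused whole. A call with a gripper value outside its range is refused whole. The fingers move at their own pace and stop on an object; FORCE is the grip in N (left out, the last holds). Time passes only in rows, so rows that do not move let the fingers close. It gives the time, the measured TCP pose, the force, the opening and the grip force at its end, in the units of the state.
- manip.observe(): the state, without advancing time (a new reading comes with each control period).
- optics.snapshot(name): name is "scene" or "top" or "wrist"; returns the picture (400x640x3 uint8, red, green, blue); there is no depth.
- optics.camera_params(name): a dict with "camera_matrix" (3x3 intrinsics, pixels), "R" (3x3) and "t" (3): a world point X has camera coordinates R X + t; the wrist camera has in their place "mount" (4x4, takes a point from camera to tool coordinates, whose origin is the TCP and whose axes are the flange's). Camera axes: x right, y down, z forward; pixel columns grow to the right and rows downward; lengths in m; the calibration is good to about 2 mm. The wrist camera is an equidistant fisheye: a pixel r from the principal point sees the ray r / f radians off the axis. A picture is of the moment at which its call begins: read the wrist's pose just before it. camera_params takes no time and is no camera call.
- job.sign_off(): hands the job in; it is judged then, once.
Trained networks look in the newest picture that a camera, given by its name, has taken for a name from the list of things; names that differ only in an ending like _2 or _b are one class to them, and where a whole thing is asked for, a point or a joint stands for the part that bears it (a point fixed in the world has none). Each returns a list of dicts, best first, with "score" (0 to 1); they miss things now and then, are a little off and sometimes report something else, mostly with a low value. They report only what shows in the picture. A call takes as long as a camera call. They do not tell look-alikes from the thing itself.
- optics.search_frame(camera, target): "bbox" ([centre column, centre row, width, height] in pixels, round what is visible of it).
- optics.place_of(camera, target): "xy" ([column, row] in pixels: a listed point, or the origin of a listed thing).
The state is a dict: "time_s": time; "joints": joint angles; "joint_vel": joint speeds; "joint_efforts": joint torques, N m; "tool_pos": TCP position; "eef_rot": TCP orientation; "force": force on the tool from outside, world axes, zero at the start; "torque": the same for the moment, N m; "finger_gap": finger opening in m; "grip_force": force on a finger pad.
Only numpy, scipy, OpenCV 4.12 (cv2) and the standard library are available. Lean on these libraries where they do the work, as an engineer would, in place of code of your own. Each camera call takes 0.05 s, during which the arm holds its last target. There are 200 camera calls.

TASK

Set out the group for its record photograph on the gridded baseboard, front being the side nearest the robot: on the front grid line, lay the large green seal on the crossing straight in front of the clamped bulla, the cork block on the crossing straight in front of the copper tin with the small green seal centred on top of it, and the scale bar midway between the two seals, lying straight front to back along the middle line. Stand the brass die upright on the back line, midway between the bulla and the tin. Lay the seals flat and face up, setting them down gently without dropping them, because wax chips, and leave the clamp, tin, loupe stand and mallet where they are.

Things in the scene. Friction and masses are not known exactly. Their poses are not given: they have to be found in the camera images.
- board: Charcoal copy-stand baseboard, fixed flat on the shelf: 260 mm front to back (x), 320 wide (y), 10 thick. Origin: centre of its underside. +x points to the back (away from the robot), +y left. White grid lines: two long ones across it at x = -50 (front line) and +50 mm (back line), three front to back at y = -100, 0, +100 mm. Clamp and tin stand on the two outer crossings of the back line.
- clamp: Black cast-iron screw clamp, fixed, gripping a cracked clay bulla (36 mm across) face up. Origin on the board's face straight under the bulla, at the left or right end of the back line, within 4 mm of the crossing; axes parallel to the board's. 50 mm wide (y); reaches 34 mm to the front of the origin, 96 mm to the back (60 mm cross bar); bulla's top 42 mm above the board. Not to be moved.
- tin: Round dented copper seal tin with its lid on, loose: 60 mm across, 28 mm high. Origin at the centre of its underside, on the board's face. It stands at the other end of the back line from the clamp, within 4 mm of the crossing. Not to be moved.
- seal_large: Large green wax seal: a disc 56 mm across and 22 mm thick with a raised rim and a shield on its upper face. 40 to 80 g. Origin at the centre of its underside, z up. Starts on the shelf to the right of the board, lying flat, at any yaw.
- seal_small: Small green wax seal: a disc 36 mm across and 10 mm thick, same pattern. 14 to 28 g. Origin at the centre of its underside, z up. Starts on the shelf to the right of the board, lying flat, at any yaw.
- cork: Flat square block of plain brown cork, 44 x 44 mm and 12 mm thick (sides along its x and y), a riser for the small seal. 14 to 28 g. Origin at the centre of its underside, z up. Starts flat on the shelf to the right of the board.
- scale: Photographic scale bar, white with black checks: 100 mm long (its x), 20 mm wide (its y), 8 mm thick. About 30 g. Origin at the centre of its underside, z up. Starts flat on the shelf to the right of the board, its length within about 30 degrees of the robot's x.
- die: Brass seal die standing upright on its round face (32 mm across, 7 mm thick), with a slim neck and a round straight grip 18 mm across between 28 and 50 mm above its foot; 55 mm high. 90 to 180 g. Origin at the centre of its underside, z up. Starts standing on the shelf to the right of the board.
- loupe: Pewter loupe stand, a bystander: a lens ring on three legs over a foot ring, 52 mm across, 46 mm high, standing on the shelf beyond the loose things. Origin at the centre of its underside.
- mallet: Small boxwood mallet lying on the shelf beyond the loose things, a bystander: head 52 mm across and 84 mm long, handle 140 mm. Origin under the middle of the head; the handle runs along its -x.
Not all that is in view belongs to the job. What is shaped like the seal_large but blue, purple or white is not meant.

How it is judged:
By the outcome, as a careful person would: the job done as asked, in the order asked, and still so for the second after the job is handed in, with the robot touching nothing.
It also fails if it takes over 141 s, if anything falls off the work surface, if the arm or the gripper's body presses on something with over 40 N, if the wrist force passes 120 N, or if a joint passes its speed limit or range.

## Working session

There is one attempt and no reset: what is moved stays moved. The work goes in short steps, Python scripts to look and compute and a shell command to move; the robot and the scene stay as the last step left them, time stands still between calls to the robot, and variables do not carry over. Pictures are saved under pics/ and viewed, at most 17 in all, crops included, and the job is handed in when it is done.

```bash
mkdir -p pics; ls
cat > h.py <<'E'
import numpy as np, cv2
from workcell import manip, optics, job
from scipy.spatial.transform import Rotation as Ro
def snap(n,f=None):
    im=optics.snapshot(n)
    if f: cv2.imwrite('pics/'+f,cv2.cvtColor(im,cv2.COLOR_RGB2BGR))
    return im
def plane(cam,px,z):
    p=optics.camera_params(cam); K=np.array(p['camera_matrix']);R=np.array(p['R']);t=np.array(p['t'])
    d=R.T@np.linalg.inv(K)@np.array([px[0],px[1],1.]);c=-R.T@t
    return c+d*(z-c[2])/d[2]
def ray(cam,px):
    p=optics.camera_params(cam); K=np.array(p['camera_matrix']);R=np.array(p['R']);t=np.array(p['t'])
    d=R.T@np.linalg.inv(K)@np.array([px[0],px[1],1.]);return -R.T@t,d/np.linalg.norm(d)
def tri(a,b):
    A=np.zeros((3,3));B=np.zeros(3)
    for c,d in (a,b):
        M=np.eye(3)-np.outer(d,d);A+=M;B+=M@c
    x=np.linalg.solve(A,B);return x,[np.linalg.norm((np.eye(3)-np.outer(d,d))@(x-c)) for c,d in (a,b)]
def proj(cam,X):
    p=optics.camera_params(cam); K=np.array(p['camera_matrix']);R=np.array(p['R']);t=np.array(p['t'])
    q=K@(R@np.array(X)+t);return q[:2]/q[2]
E
python3 - <<'E'
from h import *
s=manip.observe();print(s)
for n in('top','scene','wrist'):
    snap(n,n+'0.png');p=optics.camera_params(n);print(n,p)
for o in 'board clamp tin seal_large seal_small cork scale die loupe mallet'.split():
    for c in('top','scene'):
        print(o,c,[(np.round(d['xy'],1).tolist(),round(d['score'],2)) for d in optics.place_of(c,o)])
E
```

```text
pics
{'time_s': 0.0, 'joints': array([-1.55080038e+00,  2.59362932e-01,  1.53608977e+00, -6.40140096e-06,
        1.34799118e+00, -2.02758851e-01]), 'joint_vel': array([ 1.26524579e-03,  1.57723642e-03, -1.13205680e-03,  1.81990977e-03,
        9.34428757e-06, -9.31086628e-05]), 'joint_efforts': array([-1.15486004e-03, -4.46034300e+01, -2.90579098e+01, -6.72997303e-04,
        1.17789864e-02,  6.80326451e-06]), 'tool_pos': array([ 0.12153645, -0.53586276,  0.23046128]), 'eef_rot': array([-9.22035226e-04,  9.93803442e-01,  1.11147928e-01,  8.13582309e-05]), 'force': array([-0.4846315 ,  0.26486468,  0.7010096 ]), 'torque': array([ 0.02950423, -0.0177497 , -0.01187823]), 'grip_force': 0.0, 'finger_gap': 0.0854057098264325}
top {'camera_matrix': array([[406.66316631,   0.        , 315.28083569],
       [  0.        , 406.66316631, 202.04887943],
       [  0.        ,   0.        ,   1.        ]]), 'R': array([[-0.0141349 , -0.99951641, -0.02769764],
       [-0.99150504,  0.01759281, -0.12887301],
       [ 0.12929796,  0.02564074, -0.99127422]]), 't': array([-0.01240397,  0.54312888,  0.
[... 1220 characters left out ...]
0.76), ([428.1, 192.5], 0.68), ([485.7, 256.4], 0.64), ([410.2, 288.4], 0.58)]
seal_large scene [([240.8, 188.8], 0.77), ([256.2, 167.5], 0.7), ([226.1, 167.1], 0.69), ([207.8, 183.9], 0.64)]
seal_small top [([482.7, 211.7], 0.66)]
seal_small scene [([203.0, 209.2], 0.53)]
cork top [([362.4, 182.9], 0.61)]
cork scene []
scale top [([428.0, 188.9], 0.6)]
scale scene [([240.8, 223.2], 0.51)]
die top [([370.2, 246.9], 0.5)]
die scene [([280.6, 187.4], 0.57)]
loupe top [([369.0, 115.2], 0.95)]
loupe scene [([283.9, 267.5], 0.7), ([240.7, 189.4], 0.55)]
mallet top [([456.9, 127.8], 0.72), ([370.0, 244.3], 0.54), ([163.2, 171.9], 0.28)]
mallet scene [([211.7, 262.0], 0.66), ([376.7, 210.6], 0.63)]
```

View pics/top0.png

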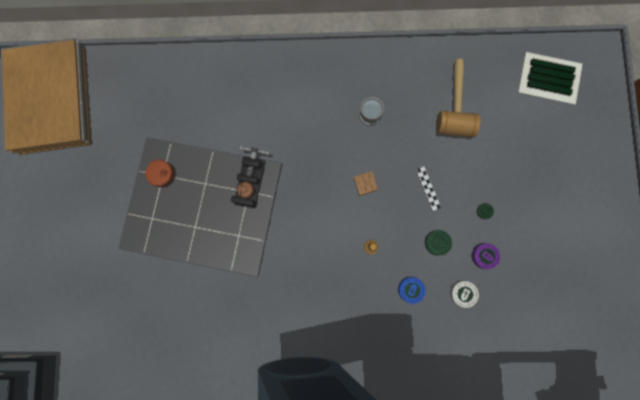

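View pics/scene0.png

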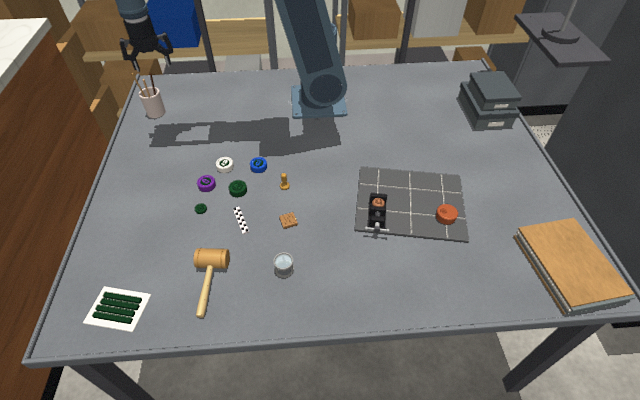

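View pics/wrist0.png

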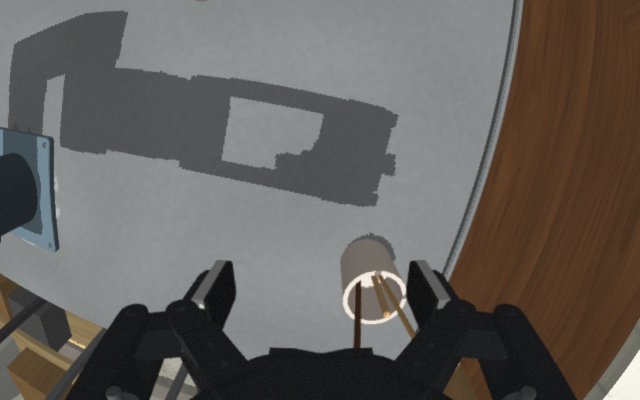

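Top: board at the left with tin (159,173) on the back-left crossing and clamp/bulla (246,188) on the back-right crossing. Loose things: cork (365,183), scale (429,188), small green seal (485,211), large green seal (438,242), die (371,247). The look-alikes are purple (486,256), blue (411,290) and white (465,294). The scene view agrees, and the wrist sees only a cup and the table edge.

```bash
cat > m.py <<'E'
from h import *
from scipy.optimize import minimize
ims={n:cv2.cvtColor(cv2.imread(f'pics/{n}0.png'),cv2.COLOR_BGR2RGB) for n in('top','scene')}
th={n:cv2.GaussianBlur(cv2.morphologyEx(cv2.cvtColor(i,cv2.COLOR_RGB2GRAY),cv2.MORPH_TOPHAT,np.ones((7,7))),(0,0),1.2).astype(np.float32) for n,i in ims.items()}
u=np.arange(-.125,.1251,.002);v=np.arange(-.155,.1551,.002)
L=np.vstack([np.c_[0*v+x,v] for x in(-.05,.05)]+[np.c_[u,0*u+y] for y in(-.1,0,.1)])
def sc(p,cams,b=1):
    c,s=np.cos(p[2]),np.sin(p[2]);f=0
    P=np.c_[p[0]+c*L[:,0]-s*L[:,1],p[1]+s*L[:,0]+c*L[:,1],0*L[:,0]+p[3]]
    for n in cams:
        q=optics.camera_params(n);X=P@np.array(q['R']).T+q['t'];X=X@np.array(q['camera_matrix']).T;X=(X[:,:2]/X[:,2:]).astype(np.float32)
        f-=np.minimum(cv2.remap(th[n],X[:,0],X[:,1],cv2.INTER_LINEAR),40).mean()
    return f
if __name__=='__main__':
    a,b=plane('top',(159,173),.02),plane('top',(246,190),.03)
    y0=np.arctan2(*(a-b)[1::-1])-np.pi/2; c0=plane('top',(203,207),.01)
    print(a,b,c0,y0)
    for cams in(('top','scene'),('top',),('scene',)):
        best=None
        for dx in(-.02,-.01,0,.01,.02):
         for dy in(-.02,-.01,0,.01,.02):
          for dw in (-.05,0,.05):
            f=(lambda p:sc(p,cams)) if len(cams)>1 else (lambda p:sc([*p[:3],.01],cams))
            r=minimize(f,[c0[0]+dx,c0[1]+dy,y0+dw,.01],method='Nelder-Mead',options=dict(initial_simplex=[[c0[0]+dx+i*.006*(k==0),c0[1]+dy+i*.006*(k==1),y0+dw+.03*i*(k==2),.01+.005*i*(k==3)] for k,i in((9,0),(0,1),(1,1),(2,1),(3,1))]))
            if best is None or r.fun<best.fun:best=r
        print(cams,best.x.round(4),best.fun)
    # colour blobs
    rng={'green':((40,90,15),(90,255,120)),'brown':((3,70,80),(22,255,255))}
    for n,i in ims.items():
        h=cv2.cvtColor(i,cv2.COLOR_RGB2HSV)
        for k,(lo,hi) in rng.items():
            N,_,st,ce=cv2.connectedComponentsWithStats(cv2.inRange(h,lo,hi))
            print(n,k,[(ce[j].round(1).tolist(),int(st[j,4])) for j in range(1,N) if 15<st[j,4]<1500])
E
python3 m.py
```

```text
[0.61697937 0.3302068  0.02      ] [0.57294023 0.13112515 0.03      ] [0.53938902 0.23177657 0.01      ] -0.21770551585556808Traceback (most recent call last):
  File "m.py", line 24, in <module>
    r=minimize(f,[c0[0]+dx,c0[1]+dy,y0+dw,.01],method='Nelder-Mead',options=dict(initial_simplex=[[c0[0]+dx+i*.006*(k==0),c0[1]+dy+i*.006*(k==1),y0+dw+.03*i*(k==2),.01+.005*i*(k==3)] for k,i in((9,0),(0,1),(1,1),(2,1),(3,1))]))
    res = _minimize_neldermead(fun, x0, args, callback, bounds=bounds,
                               **options)
    fxcc = func(xcc)
    fx = function(np.copy(x), *(wrapper_args + args))
  File "m.py", line 23, in <lambda>
    f=(lambda p:sc(p,cams)) if len(cams)>1 else (lambda p:sc([*p[:3],.01],cams))
                ~~^^^^^^^^
  File "m.py", line 11, in sc
    q=optics.camera_params(n);X=P@np.array(q['R']).T+q['t'];X=X@np.array(q['camera_matrix']).T;X=(X[:,:2]/X[:,2:]).astype(np.float32)
ValueError: time passes only in moves, steps and waits
```

```bash
sed -i '1a import functools\nfrom types import SimpleNamespace' h.py; cat >> h.py <<'E'
E
sed -i 's/^def snap/cp=functools.lru_cache(None)(optics.camera_params)\ndef snap/; s/p=optics.camera_params(cam)/p=cp(cam)/' h.py; sed -i 's/q=optics.camera_params(n)/q=cp(n)/' m.py; python3 m.py
```

```text
[0.61697937 0.3302068  0.02      ] [0.57294023 0.13112515 0.03      ] [0.53938902 0.23177657 0.01      ] -0.21770551585556808
('top', 'scene') [ 0.5437  0.2382 -0.2083  0.0136] -44.06861114501953
('top',) [ 0.5442  0.2389 -0.2079  0.0102] -18.356916427612305
('scene',) [ 0.5404  0.2402 -0.2088 -0.0046] -26.05146026611328
top green [([550.9, 76.6], 1105), ([484.9, 210.8], 149), ([438.3, 242.5], 334)]
top brown [([459.0, 110.1], 1316), ([157.9, 172.4], 570), ([365.3, 183.0], 382), ([244.6, 189.3], 194), ([370.7, 246.7], 159)]
scene green [([237.5, 188.4], 232), ([200.3, 208.4], 90), ([120.5, 300.6], 389), ([114.9, 310.4], 201), ([111.9, 317.4], 208)]
scene brown [([18.5, 8.8], 644), ([338.0, 21.4], 74), ([189.0, 51.2], 353), ([129.1, 49.0], 55), ([473.1, 54.9], 464), ([146.1, 88.0], 32), ([65.0, 101.1], 27), ([284.0, 181.9], 116), ([378.0, 202.1], 96), ([446.5, 213.6], 358), ([288.0, 220.0], 211), ([538.5, 273.8], 208), ([208.9, 268.9], 998)]
```

Run:
```python
from m import *
# scale: checks pixels bounds by tophat/white+black segmentation in a window
def scale(n,c,r):
    i=ims[n][c[1]-r:c[1]+r,c[0]-r:c[0]+r].astype(int);g=i.mean(2);bg=np.median(g)
    m=(abs(g-bg)>35)&(np.ptp(i,axis=2)<25);m=cv2.morphologyEx(m.astype(np.uint8),cv2.MORPH_CLOSE,np.ones((5,5)))
    N,_,st,ce=cv2.connectedComponentsWithStats(m);j=1+np.argmax(st[1:,4]);P=np.argwhere(_==j)[:,::-1].astype(np.float32)
    print(n,st[j],cv2.minAreaRect(P));return ce[j]+np.array(c)-r
o={'large':((438.3,242.5),(237.5,188.4)),'small':((484.9,210.8),(200.3,208.4)),'cork':((365.3,183),(288,220)),'die':((370.7,246.7),(284,181.9)),
'scale':(scale('top',(429,188),28),scale('scene',(241,220),18)),'tin':((157.9,172.4),(446.5,213.6)),'bulla':((244.6,189.3),(378,202.1))}
for k,(a,b) in o.items():
    x,e=tri(ray('top',a),ray('scene',b));print(k,x.round(4),np.round(e,4), 'top-plane',plane('top',a,x[2]).round(4))
for n in('top','scene'):
    h=cv2.cvtColor(ims[n],cv2.COLOR_RGB2HSV);m=cv2.inRange(h,(3,70,80),(22,255,255));N,l,st,ce=cv2.connectedComponentsWithStats(m)
    j=l[183,365] if n=='top' else l[220,288]
    P=np.argwhere(l==j)[:,::-1].astype(np.float32);B=cv2.boxPoints(cv2.minAreaRect(P));W=np.array([plane(n,p,.012)[:2] for p in B]);print('cork',n,W.round(4).tolist(),[np.degrees(np.arctan2(*(W[(k+1)%4]-W[k])[::-1])).round(1) for k in range(4)])
```

```text
top [ 17   6  22  45 350] ((27.07396125793457, 28.17751693725586), (44.84615707397461, 9.2307710647583), 67.38013458251953)
scene [ 10   4  16  28 188] ((17.465517044067383, 17.41379165649414), (27.11151885986328, 7.242117881774902), 68.19859313964844)
large [ 0.4522 -0.2863  0.0144] [0.0004 0.0004] top-plane [ 0.4522 -0.2866  0.0144]
small [ 0.5202 -0.394   0.0089] [0.0004 0.0004] top-plane [ 0.5202 -0.3936  0.0089]
cork [ 0.587  -0.1329  0.0103] [0. 0.] top-plane [ 0.587  -0.1329  0.0103]
die [ 0.4451 -0.1396  0.0234] [0.0006 0.0006] top-plane [ 0.4451 -0.139   0.0234]
scale [ 0.5724 -0.2723  0.0101] [0.0001 0.0001] top-plane [ 0.5724 -0.2721  0.0101]
tin [0.6162 0.3272 0.0297] [0.0013 0.0013] top-plane [0.6163 0.3287 0.0297]
bulla [0.5717 0.1312 0.0473] [0.0005 0.0005] top-plane [0.5717 0.1307 0.0473]
cork top [[0.6021, -0.106], [0.6142, -0.1486], [0.5717, -0.1596], [0.5598, -0.1173]] [np.float64(-74.2), np.float64(-165.4), np.float64(105.8), np.float64(14.9)]
cork scene [[0.5693, -0.1602], [0.5542, -0.1163], [0.6058, -0.1053], [0.6199, -0.1481]] [np.float64(109.0), np.float64(12.0), np.float64(-71.7), np.float64(-166.6)]
```

```bash
R='x'
python3 -m handwheel '[{"claw":0,"slide":[1,-0.45,0.25],"delta_rot":[0,0,0]},{"claw":0,"slide":[1,-0.45,0.25],"delta_rot":[0,0,0]},{"claw":0,"slide":[1,-0.45,0.25],"delta_rot":[0,0,0]},{"claw":0,"slide":[1,-0.45,0.25],"delta_rot":[0,0,0]},{"claw":0,"slide":[1,-0.45,0.25],"delta_rot":[0,0,0]}]' 25
python3 -m handwheel '[{"claw":0,"slide":[1,-0.45,0.25],"delta_rot":[0,0,0]},{"claw":0,"slide":[1,-0.45,0.25],"delta_rot":[0,0,0]},{"claw":0,"slide":[1,-0.45,0.25],"delta_rot":[0,0,0]},{"claw":0,"slide":[1,-0.45,0.25],"delta_rot":[0,0,0]},{"claw":0,"slide":[1,-0.45,0.25],"delta_rot":[0,0,0]}]'
python3 -m handwheel '[{"claw":0,"slide":[1,-0.45,0.25],"delta_rot":[0,0,0]},{"claw":0,"slide":[1,-0.45,0.25],"delta_rot":[0,0,0]},{"claw":0,"slide":[1,-0.45,0.25],"delta_rot":[0,0,0]},{"claw":0,"slide":[1,-0.45,0.25],"delta_rot":[0,0,0]},{"claw":0,"slide":[1,-0.45,0.25],"delta_rot":[0,0,0]}]'
cat >> h.py <<'E'
def wray(px,s=None):
    s=s or manip.observe();p=cp('wrist');K=np.array(p['camera_matrix']);M=np.array(p['mount'])
    w,x,y,z=s['eef_rot'];R=Ro.from_quat([x,y,z,w]).as_matrix()
    v=(np.array(px)-K[:2,2])/K[0,0];r=np.linalg.norm(v);d=np.r_[np.sin(r)*v/max(r,1e-9),np.cos(r)]
    return R@M[:3,3]+s['tool_pos'],R@M[:3,:3]@d
def wplane(px,z,s=None):
    c,d=wray(px,s);return c+d*(z-c[2])/d[2]
def yaw(s):
    w,x,y,z=s['eef_rot'];R=Ro.from_quat([x,y,z,w]).as_matrix();return np.degrees(np.arctan2(R[1,0],R[0,0]))
def togo(tgt,ty=None):
    "rows-units needed: slide shares total along tool x,y,z, and rot share total"
    s=manip.observe();w,x,y,z=s['eef_rot'];R=Ro.from_quat([x,y,z,w]).as_matrix()
    print('pos',s['tool_pos'].round(4),'yaw',yaw(s).round(2),'tilt',R[2].round(3),'t',round(s['time_s'],2),'gap',round(s['finger_gap'],4),'F',s['force'].round(1),s['grip_force'])
    if tgt is not None:
        d=R.T@(np.array(tgt)-s['tool_pos'])/.025;print('slide total',d.round(3))
    if ty is not None:
        print('rot z total',round((yaw(s)-ty)/180,4))
E
python3 - <<'E'
from h import *
togo([.452,-.2865,.12])
s=manip.observe();snap('wrist','w1.png')
for o in('seal_large','scale','seal_small'):
    for d in optics.place_of('wrist',o): print(o,d['xy'],round(d['score'],2),wplane(d['xy'],0,s).round(4))
E
```

```text
time_s: 1.57
tool_pos: [0.2318, -0.4531, 0.1999]
eef_rot: [0.0, 0.994, 0.111, 0.0]
force: [0.8, -0.5, 0.1]
finger_gap: 0.0852
grip_force: 0.0
time_s: 1.98
tool_pos: [0.3415, -0.3706, 0.1687]
eef_rot: [0.0, 0.994, 0.111, 0.0]
force: [0.4, -0.1, -0.5]
finger_gap: 0.0857
grip_force: 0.0
time_s: 2.4
tool_pos: [0.4511, -0.2881, 0.1374]
eef_rot: [0.0, 0.994, 0.111, 0.0]
force: [0.3, -0.8, 0.5]
finger_gap: 0.0856
grip_force: 0.0
pos [ 0.4511 -0.2881  0.1374] yaw 12.77 tilt [ 0.  0. -1.] t 2.4 gap 0.0856 F [ 0.3 -0.8  0.5] 0.0
slide total [ 0.05  -0.053  0.695]
seal_large [342.8, 302.5] 0.91 [ 0.3399 -0.337   0.    ]
seal_large [241.9, 273.4] 0.91 [ 0.3506 -0.2247  0.    ]
seal_large [319.1, 195.5] 0.73 [ 0.4511 -0.2856  0.    ]
scale [336.4, 62.3] 0.93 [ 0.574  -0.2734  0.    ]
seal_small [445.6, 151.8] 0.91 [ 0.5207 -0.3936  0.    ]
```

View pics/w1.png

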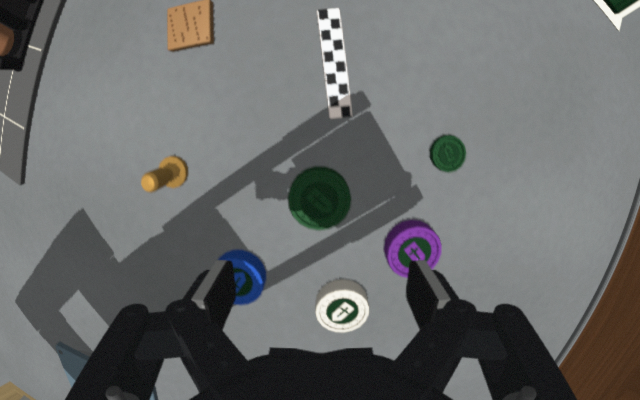

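The wrist view shows the large seal at (319,197), the scale at (335,63), the small seal at (448,152), the die at (165,172) and the cork at (190,25). All of them agree with the triangulation to within 1–2 mm. I'll pick up the large seal.

```bash
python3 -m handwheel '[{"claw":0,"slide":[0.04,-0.07,1],"delta_rot":[0,0,0]},{"claw":0,"slide":[0,0,1],"delta_rot":[0,0,0]},{"claw":0,"slide":[0,0,1],"delta_rot":[0,0,0]},{"claw":0,"slide":[0,0,1],"delta_rot":[0,0,0]},{"claw":0,"slide":[0,0,0.8],"delta_rot":[0,0,0]}]' 25
python3 -m handwheel '[{"claw":0,"slide":[0,0,0.6],"delta_rot":[0,0,0]},{"claw":1,"slide":[0,0,0],"delta_rot":[0,0,0]},{"claw":1,"slide":[0,0,0],"delta_rot":[0,0,0]},{"claw":1,"slide":[0,0,0],"delta_rot":[0,0,0]},{"claw":1,"slide":[0,0,0],"delta_rot":[0,0,0]}]' 25
python3 -m handwheel '[{"claw":1,"slide":[0,0,0],"delta_rot":[0,0,0]},{"claw":1,"slide":[0,0,0],"delta_rot":[0,0,0]}]'
python3 - <<'E'
from h import *
togo([.474,.151,.1],-11.93)
E
```

```text
time_s: 3.02
tool_pos: [0.4494, -0.2879, 0.0164]
eef_rot: [-0.0, 0.994, 0.11, -0.0]
force: [-0.9, 1.2, 0.8]
finger_gap: 0.0852
grip_force: 0.0
time_s: 3.43
tool_pos: [0.4512, -0.2882, 0.004]
eef_rot: [0.001, 0.994, 0.111, 0.001]
force: [-0.0, -0.4, 0.3]
finger_gap: 0.0549
grip_force: 26.5
time_s: 3.6
tool_pos: [0.4511, -0.2877, 0.0036]
eef_rot: [0.001, 0.994, 0.111, 0.001]
force: [-0.9, -0.3, 3.0]
finger_gap: 0.0549
grip_force: 27.0
pos [ 0.4511 -0.2877  0.0036] yaw 12.77 tilt [ 0.001  0.002 -1.   ] t 3.6 gap 0.0549 F [-0.9 -0.3  3. ] 26.95731371641159
slide total [  4.776 -16.903  -3.881]
rot z total 0.1372
```

```bash
python3 -m handwheel '[{"claw":1,"slide":[0,0,-0.5],"delta_rot":[0,0,0]},{"claw":1,"slide":[0,0,-1],"delta_rot":[0,0,0.0343]},{"claw":1,"slide":[0,0,-1],"delta_rot":[0,0,0.0343]},{"claw":1,"slide":[0,0,-1],"delta_rot":[0,0,0.0343]},{"claw":1,"slide":[0,0,-1],"delta_rot":[0,0,0.0343]}]'
python3 -m handwheel '[{"claw":1,"slide":[-0.15,-0.97,0],"delta_rot":[0,0,0]},{"claw":1,"slide":[-0.15,-0.97,0],"delta_rot":[0,0,0]},{"claw":1,"slide":[-0.15,-0.97,0],"delta_rot":[0,0,0]},{"claw":1,"slide":[-0.15,-0.97,0],"delta_rot":[0,0,0]},{"claw":1,"slide":[-0.15,-0.97,0],"delta_rot":[0,0,0]}]'
python3 -m handwheel '[{"claw":1,"slide":[-0.15,-0.97,0],"delta_rot":[0,0,0]},{"claw":1,"slide":[-0.15,-0.97,0],"delta_rot":[0,0,0]},{"claw":1,"slide":[-0.15,-0.97,0],"delta_rot":[0,0,0]},{"claw":1,"slide":[-0.15,-0.97,0],"delta_rot":[0,0,0]},{"claw":1,"slide":[-0.15,-0.97,0],"delta_rot":[0,0,0]}]'
python3 -m handwheel '[{"claw":1,"slide":[-0.15,-0.97,0],"delta_rot":[0,0,0]},{"claw":1,"slide":[-0.15,-0.97,0],"delta_rot":[0,0,0]},{"claw":1,"slide":[-0.15,-0.97,0],"delta_rot":[0,0,0]},{"claw":1,"slide":[-0.15,-0.97,0],"delta_rot":[0,0,0]},{"claw":1,"slide":[-0.15,-0.97,0],"delta_rot":[0,0,0]}]'
python3 -m handwheel '[{"claw":1,"slide":[-0.15,-0.9,0],"delta_rot":[0,0,0]},{"claw":1,"slide":[-0.15,-0.9,0],"delta_rot":[0,0,0]},{"claw":1,"slide":[-0.15,-0.6,0],"delta_rot":[0,0,0]},{"claw":1,"slide":[0,-0.1,0],"delta_rot":[0,0,0]}]'
python3 - <<'E'
from h import *
togo([.474,.151,.0136],-11.93)
snap('wrist','w2.png')
E
```

```text
time_s: 4.02
tool_pos: [0.4505, -0.2868, 0.1166]
eef_rot: [0.0, 0.994, -0.106, 0.0]
force: [1.2, -1.7, -1.8]
finger_gap: 0.0551
grip_force: 26.8
time_s: 4.43
tool_pos: [0.4572, -0.1634, 0.1156]
eef_rot: [0.0, 0.995, -0.104, 0.0]
force: [1.1, -0.7, -0.1]
finger_gap: 0.0548
grip_force: 26.9
time_s: 4.85
tool_pos: [0.464, -0.0408, 0.1156]
eef_rot: [0.0, 0.995, -0.104, 0.0]
force: [0.7, 0.6, -1.4]
finger_gap: 0.0553
grip_force: 26.9
time_s: 5.27
tool_pos: [0.4707, 0.0818, 0.1155]
eef_rot: [-0.0, 0.995, -0.104, 0.0]
force: [-0.3, -0.1, -0.4]
finger_gap: 0.0548
grip_force: 26.9
time_s: 5.6
tool_pos: [0.4723, 0.1464, 0.1155]
eef_rot: [-0.0, 0.995, -0.103, 0.0]
force: [-0.1, -0.0, 0.6]
finger_gap: 0.0551
grip_force: 26.8
pos [0.4723 0.1464 0.1155] yaw -11.78 tilt [ 0.    -0.001 -1.   ] t 5.6 gap 0.0551 F [-0.1 -0.   0.6] 26.839579939842224
slide total [ 0.029 -0.19   4.075]
rot z total 0.0008
```

View pics/w2.png

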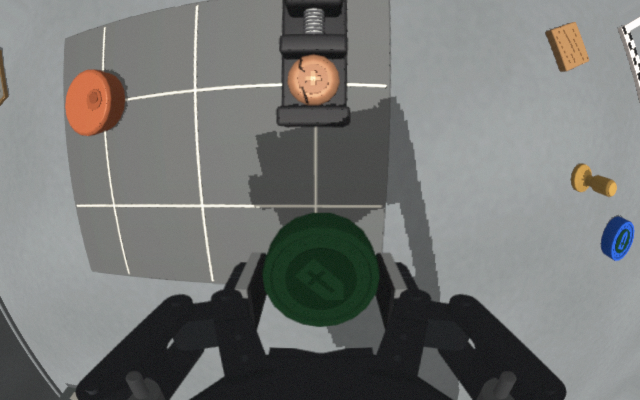

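The held seal is at (320,268). The front-right crossing is just ahead of it at (316,206), with the middle crossings at (202,206) and (198,91) and the left front one at about (113,206). I'll measure the board from this view.

```bash
cat > wb.py <<'E'
from h import *
from scipy.optimize import minimize
import m
def fit(f,s,x0,z=.01):
    im=cv2.imread('pics/'+f,0)
    T=cv2.GaussianBlur(cv2.morphologyEx(im,cv2.MORPH_TOPHAT,np.ones((11,11))),(0,0),1.5).astype(np.float32)
    p=cp('wrist');K=np.array(p['camera_matrix']);M=np.array(p['mount']);w,x,y,zz=s['eef_rot'];R=Ro.from_quat([x,y,zz,w]).as_matrix()
    def pr(P):
        q=((P-s['tool_pos'])@R-M[:3,3])@M[:3,:3];a=np.arctan2(np.hypot(q[:,0],q[:,1]),q[:,2]);h=np.hypot(q[:,0],q[:,1])
        return (K[:2,2]+K[0,0]*(a/h)[:,None]*q[:,:2]).astype(np.float32)
    def cost(b):
        c,sn=np.cos(b[2]),np.sin(b[2]);L=m.L;P=np.c_[b[0]+c*L[:,0]-sn*L[:,1],b[1]+sn*L[:,0]+c*L[:,1],0*L[:,0]+(b[3] if len(b)>3 else z)]
        X=pr(P);return -np.minimum(cv2.remap(T,X[:,0],X[:,1],cv2.INTER_LINEAR),40).mean()
    best=None
    for dx in(-.01,-.005,0,.005,.01):
        for dy in(-.01,-.005,0,.005,.01):
            r=minimize(cost,[x0[0]+dx,x0[1]+dy,x0[2]],method='Nelder-Mead',options=dict(initial_simplex=[[x0[0]+dx,x0[1]+dy,x0[2]],[x0[0]+dx+.004,x0[1]+dy,x0[2]],[x0[0]+dx,x0[1]+dy+.004,x0[2]],[x0[0]+dx,x0[1]+dy,x0[2]+.02]]))
            if best is None or r.fun<best.fun:best=r
    return best.x,best.fun
def place(b,x,y):
    c,s=np.cos(b[2]),np.sin(b[2]);return np.array([b[0]+c*x-s*y,b[1]+s*x+c*y])
E
python3 - <<'E'
from wb import *
s=manip.observe()
for px in((316,206),(202,206),(198,91)):print(px,wplane(px,.01,s).round(4))
b,f=fit('w2.png',s,[.5437,.2385,-.208]);print(b.round(4),f)
for x,y in((-50,-100),(-50,0),(-50,100),(50,0)):print(x,y,place(b,x/1e3,y/1e3).round(4))
print('tin at',wplane((95,98),.038,s),'bulla',wplane((313,80),.052,s), place(b,.05,.1),place(b,.05,-.1))
E
```

```text
(316, 206) [0.4732 0.1504 0.01  ]
(202, 206) [0.4937 0.2488 0.01  ]
(198, 91) [0.5902 0.2254 0.01  ]
[ 0.5432  0.239  -0.2066] -33.29111862182617
-50 -100 [0.4738 0.1514]
-50 0 [0.4943 0.2492]
-50 100 [0.5148 0.3471]
50 0 [0.5921 0.2287]
tin at [0.61300101 0.31165345 0.038     ] bulla [0.56989689 0.13146862 0.052     ] [0.61265523 0.32659202] [0.57162332 0.13084631]
```

```bash
python3 -m handwheel '[{"claw":1,"slide":[0,-0.19,0.9],"delta_rot":[0,0,0]},{"claw":1,"slide":[0,0,0.9],"delta_rot":[0,0,0]},{"claw":1,"slide":[0,0,0.9],"delta_rot":[0,0,0]},{"claw":1,"slide":[0,0,0.8],"delta_rot":[0,0,0]},{"claw":1,"slide":[0,0,0],"delta_rot":[0,0,0]}]'
python3 -m handwheel '[{"claw":1,"slide":[0,0,0.15],"delta_rot":[0,0,0]},{"claw":1,"slide":[0,0,0.15],"delta_rot":[0,0,0]},{"claw":1,"slide":[0,0,0.05],"delta_rot":[0,0,0]}]'
python3 -m handwheel '[{"claw":1,"slide":[0,0,0.05],"delta_rot":[0,0,0]},{"claw":1,"slide":[0,0,0],"delta_rot":[0,0,0]}]'
python3 -c "
from h import *
togo([.474,.1512,.0136],-11.86)"
```

```text
time_s: 6.07
tool_pos: [0.4709, 0.1474, 0.0245]
eef_rot: [0.001, 0.995, -0.104, -0.003]
force: [-1.0, -0.0, -1.0]
finger_gap: 0.055
grip_force: 26.9
time_s: 6.32
tool_pos: [0.4745, 0.1483, 0.0196]
eef_rot: [-0.0, 0.995, -0.104, 0.001]
force: [0.0, -0.3, -1.2]
finger_gap: 0.055
grip_force: 26.9
time_s: 6.48
tool_pos: [0.4742, 0.1486, 0.0182]
eef_rot: [-0.0, 0.995, -0.104, 0.001]
force: [-0.6, -0.0, -0.6]
finger_gap: 0.0553
grip_force: 26.9
pos [0.4742 0.1486 0.0182] yaw -11.93 tilt [ 0.001 -0.    -1.   ] t 6.48 gap 0.0553 F [-0.6 -0.  -0.6] 26.946533024311066
slide total [-0.028 -0.102  0.184]
rot z total -0.0004
```

```bash
python3 -m handwheel '[{"claw":1,"slide":[-0.03,-0.1,0],"delta_rot":[0,0,0]},{"claw":1,"slide":[0,0,0.06],"delta_rot":[0,0,0]},{"claw":1,"slide":[0,0,0.06],"delta_rot":[0,0,0]},{"claw":1,"slide":[0,0,0],"delta_rot":[0,0,0]}]'
python3 -m handwheel '[{"claw":1,"slide":[0,0,0.04],"delta_rot":[0,0,0]},{"claw":1,"slide":[0,0,0],"delta_rot":[0,0,0]}]'
python3 -c "
from h import *
togo([.474,.1512,.0136],-11.86)"
```

```text
time_s: 6.82
tool_pos: [0.4732, 0.1513, 0.0144]
eef_rot: [0.0, 0.995, -0.104, -0.0]
force: [-1.0, 0.9, -0.5]
finger_gap: 0.0549
grip_force: 26.9
time_s: 6.98
tool_pos: [0.4734, 0.1513, 0.0136]
eef_rot: [-0.0, 0.995, -0.104, -0.0]
force: [-0.2, -0.6, -0.7]
finger_gap: 0.0551
grip_force: 27.1
pos [0.4734 0.1513 0.0136] yaw -11.93 tilt [-0. -0. -1.] t 6.98 gap 0.0551 F [-0.2 -0.6 -0.7] 27.052069902420044
slide total [ 0.023 -0.002  0.001]
rot z total -0.0004
```

```bash
python3 -m handwheel '[{"claw":1,"slide":[0,0,0.03],"delta_rot":[0,0,0]},{"claw":1,"slide":[0,0,0],"delta_rot":[0,0,0]}]'
python3 -m handwheel '[{"claw":1,"slide":[0,0,0.03],"delta_rot":[0,0,0]},{"claw":1,"slide":[0,0,0],"delta_rot":[0,0,0]}]'
```

```text
time_s: 7.15
tool_pos: [0.4735, 0.1513, 0.0136]
eef_rot: [-0.0, 0.995, -0.104, 0.0]
force: [-3.1, -0.5, 9.1]
finger_gap: 0.0548
grip_force: 27.8
time_s: 7.32
tool_pos: [0.4735, 0.1513, 0.0135]
eef_rot: [-0.0, 0.995, -0.104, 0.0]
force: [-5.5, -0.5, 16.4]
finger_gap: 0.0549
grip_force: 28.5
```

```bash
python3 -m handwheel '[{"claw":1,"slide":[0,0,-0.05],"delta_rot":[0,0,0]},{"claw":0.15,"slide":[0,0,0],"delta_rot":[0,0,0]},{"claw":0.1,"slide":[0,0,0],"delta_rot":[0,0,0]},{"claw":0.1,"slide":[0,0,0],"delta_rot":[0,0,0]},{"claw":0.1,"slide":[0,0,-0.5],"delta_rot":[0,0,0]}]'
python3 -m handwheel '[{"claw":0.1,"slide":[0,0,-1],"delta_rot":[0,0,0]},{"claw":0.1,"slide":[0,0,-1],"delta_rot":[0,0,-0.037]},{"claw":0.1,"slide":[0,0,-1],"delta_rot":[0,0,-0.037]},{"claw":0.1,"slide":[0,0,-0.6],"delta_rot":[0,0,-0.037]},{"claw":0.1,"slide":[0,0,0],"delta_rot":[0,0,-0.036]}]'
python3 -c "
from h import *
snap('top','top1.png');snap('scene','scene1.png');togo([.587,-.133,.12],14.5)"
python3 -m handwheel '[{"claw":0.1,"slide":[0.12,0.94,0],"delta_rot":[0,0,0]},{"claw":0.1,"slide":[0.12,0.94,0],"delta_rot":[0,0,0]},{"claw":0.1,"slide":[0.12,0.94,0],"delta_rot":[0,0,0]},{"claw":0.1,"slide":[0.12,0.94,0],"delta_rot":[0,0,0]},{"claw":0.1,"slide":[0.12,0.94,0],"delta_rot":[0,0,0]}]'
python3 -m handwheel '[{"claw":0,"slide":[0.12,0.94,0],"delta_rot":[0,0,0]},{"claw":0,"slide":[0.12,0.94,0],"delta_rot":[0,0,0]},{"claw":0,"slide":[0.12,0.94,0],"delta_rot":[0,0,0]},{"claw":0,"slide":[0.12,0.94,0],"delta_rot":[0,0,0]},{"claw":0,"slide":[0.12,0.94,0],"delta_rot":[0,0,0]}]'
python3 -m handwheel '[{"claw":0,"slide":[0.12,0.94,0],"delta_rot":[0,0,0]},{"claw":0,"slide":[0.12,0.94,0],"delta_rot":[0,0,0]},{"claw":0,"slide":[0.12,0.85,0],"delta_rot":[0,0,0]},{"claw":0,"slide":[0,0,0],"delta_rot":[0,0,0]}]'
cat > cork.py <<'E'
from h import *
s=manip.observe();im=snap('wrist','w3.png')
h=cv2.cvtColor(im,cv2.COLOR_RGB2HSV);m=cv2.morphologyEx(cv2.inRange(h,(3,70,60),(22,255,255)),cv2.MORPH_CLOSE,np.ones((7,7)))
N,l,st,ce=cv2.connectedComponentsWithStats(m)
for j in range(1,N):
    if 800<st[j,4]<20000:
        P=np.argwhere(l==j)[:,::-1]
        for z in(0,.012):
            W=np.array([wplane(p,z,s)[:2] for p in P]).astype(np.float32);c,wh,a=cv2.minAreaRect(W*1000);print(ce[j].round(),z,np.round(c,1),np.round(wh,1),a)
togo([.587,-.133,.002],14.5)
E
python3 cork.py
```

```text
time_s: 7.73
tool_pos: [0.4717, 0.151, 0.0239]
eef_rot: [0.0, 0.995, -0.104, -0.002]
force: [-0.5, -0.2, -0.6]
finger_gap: 0.0767
grip_force: 0.0
time_s: 8.15
tool_pos: [0.4758, 0.1514, 0.1192]
eef_rot: [0.0, 0.992, 0.129, 0.003]
force: [0.6, 0.2, -0.2]
finger_gap: 0.077
grip_force: 0.0
pos [0.4739 0.1512 0.1165] yaw 14.6 tilt [ 0.002  0.    -1.   ] t 8.25 gap 0.0769 F [-0.3 -0.2  0. ] 0.0
slide total [ 1.513 12.142 -0.135]
rot z total 0.0005
time_s: 8.67
tool_pos: [0.517, 0.0403, 0.1147]
eef_rot: [-0.0, 0.992, 0.124, -0.001]
force: [-0.0, 0.8, -0.7]
finger_gap: 0.0771
grip_force: 0.0
time_s: 9.08
tool_pos: [0.561, -0.0697, 0.1145]
eef_rot: [-0.001, 0.992, 0.124, -0.001]
force: [0.1, 0.8, -0.1]
finger_gap: 0.0851
grip_force: 0.0
time_s: 9.42
tool_pos: [0.5882, -0.1365, 0.1145]
eef_rot: [0.001, 0.992, 0.123, -0.0]
force: [0.1, -0.9, 0.8]
finger_gap: 0.0855
grip_force: 0.0
[567. 115.] 0 [ 773.9 -390.2] [137.9 200.9] 70.13249969482422
[567. 115.] 0.012 [ 768.7 -377.4] [131.5 191.5] 70.13249969482422
[316. 205.] 0 [ 584.2 -132.6] [47.6 45.4] 16.049968719482422
[316. 205.] 0.012 [ 587.8 -131.8] [45.4 43.3] 16.050039291381836
[621. 372.] 0 [ 289.1 -979.6] [598.8 180.8] 58.509910583496094
[621. 372.] 0.012 [ 306.6 -939.3] [570.8 172.3] 58.5098991394043
pos [ 0.5872 -0.1344  0.1143] yaw 14.18 tilt [-0.001 -0.001 -1.   ] t 9.47 gap 0.0853 F [ 0.  -0.7 -0.4] 0.0
slide total [ 0.011 -0.054  4.493]
rot z total -0.0018
```

View pics/w3.png

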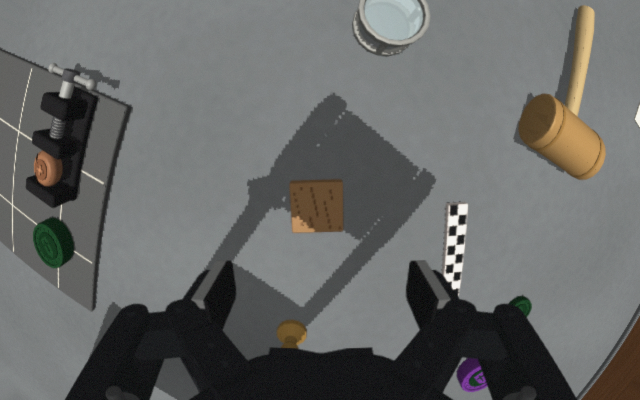

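The cork is at (316,205). I measure it at (0.5875, −0.132) with a yaw of about 16°. The large seal is already on its crossing, at (53,242).

```bash
python3 -m handwheel '[{"claw":0,"slide":[0.01,-0.09,1],"delta_rot":[0,0,-0.0075]},{"claw":0,"slide":[0,0,1],"delta_rot":[0,0,0]},{"claw":0,"slide":[0,0,1],"delta_rot":[0,0,0]},{"claw":0,"slide":[0,0,0.9],"delta_rot":[0,0,0]},{"claw":0,"slide":[0,0,0.4],"delta_rot":[0,0,0]}]' 25
python3 -m handwheel '[{"claw":0,"slide":[0,0,0.2],"delta_rot":[0,0,0]},{"claw":1,"slide":[0,0,0],"delta_rot":[0,0,0]},{"claw":1,"slide":[0,0,0],"delta_rot":[0,0,0]},{"claw":1,"slide":[0,0,0],"delta_rot":[0,0,0]},{"claw":1,"slide":[0,0,0],"delta_rot":[0,0,0]}]' 25
python3 -m handwheel '[{"claw":1,"slide":[0,0,0],"delta_rot":[0,0,0]},{"claw":1,"slide":[0,0,0],"delta_rot":[0,0,0]}]'
python3 - <<'E'
from h import *
togo([.5148,.3467,.1],-11.86)
E
```

```text
time_s: 9.88
tool_pos: [0.5839, -0.1282, 0.0045]
eef_rot: [-0.002, 0.991, 0.137, -0.003]
force: [-0.6, -0.3, -0.2]
finger_gap: 0.0853
grip_force: 0.0
time_s: 10.3
tool_pos: [0.5881, -0.1307, 0.0051]
eef_rot: [0.001, 0.99, 0.138, 0.001]
force: [0.2, -0.3, 0.2]
finger_gap: 0.0432
grip_force: 25.4
time_s: 10.47
tool_pos: [0.5881, -0.1307, 0.005]
eef_rot: [0.001, 0.99, 0.138, 0.001]
force: [0.4, -0.3, 6.7]
finger_gap: 0.043
grip_force: 26.0
pos [ 0.5881 -0.1307  0.005 ] yaw 15.87 tilt [ 0.002  0.002 -1.   ] t 10.47 gap 0.043 F [ 0.4 -0.3  6.7] 25.973934531211853
slide total [  2.411 -19.165  -3.829]
rot z total 0.154
```

```bash
python3 -m handwheel '[{"claw":1,"slide":[0,0,-0.5],"delta_rot":[0,0,0]},{"claw":1,"slide":[0,0,-1],"delta_rot":[0,0,0.0385]},{"claw":1,"slide":[0,0,-1],"delta_rot":[0,0,0.0385]},{"claw":1,"slide":[0,0,-1],"delta_rot":[0,0,0.0385]},{"claw":1,"slide":[0,0,-1],"delta_rot":[0,0,0.0385]}]'
python3 -m handwheel '[{"claw":1,"slide":[-0.96,-0.95,0],"delta_rot":[0,0,0]},{"claw":1,"slide":[-0.96,-0.95,0],"delta_rot":[0,0,0]},{"claw":1,"slide":[-0.96,-0.95,0],"delta_rot":[0,0,0]},{"claw":1,"slide":[-0.96,-0.95,0],"delta_rot":[0,0,0]},{"claw":1,"slide":[-0.96,-0.95,0],"delta_rot":[0,0,0]}]'
python3 -m handwheel '[{"claw":1,"slide":[-0.96,-0.95,0],"delta_rot":[0,0,0]},{"claw":1,"slide":[-0.96,-0.95,0],"delta_rot":[0,0,0]},{"claw":1,"slide":[0,-0.95,0],"delta_rot":[0,0,0]},{"claw":1,"slide":[0,-0.95,0],"delta_rot":[0,0,0]},{"claw":1,"slide":[0,-0.95,0],"delta_rot":[0,0,0]}]'
python3 -m handwheel '[{"claw":1,"slide":[0,-0.95,0],"delta_rot":[0,0,0]},{"claw":1,"slide":[0,-0.95,0],"delta_rot":[0,0,0]},{"claw":1,"slide":[0,-0.95,0],"delta_rot":[0,0,0]},{"claw":1,"slide":[0,-0.95,0],"delta_rot":[0,0,0]},{"claw":1,"slide":[0,-0.95,0],"delta_rot":[0,0,0]}]'
python3 -m handwheel '[{"claw":1,"slide":[0,-0.95,0],"delta_rot":[0,0,0]},{"claw":1,"slide":[0,-0.95,0],"delta_rot":[0,0,0]},{"claw":1,"slide":[0,-0.95,0],"delta_rot":[0,0,0]},{"claw":1,"slide":[0,-0.8,0],"delta_rot":[0,0,0]},{"claw":1,"slide":[0,0,0],"delta_rot":[0,0,0]}]'
python3 - <<'E'
from h import *
togo([.5158,.3465,.0155],-11.86)
s=manip.observe();snap('wrist','w4.png')
from wb import fit
print(fit('w4.png',s,[.5433,.2388,-.207]))
im=cv2.cvtColor(cv2.imread('pics/w4.png'),cv2.COLOR_BGR2HSV);m=cv2.inRange(im,(3,70,60),(22,255,255));N,l,st,ce=cv2.connectedComponentsWithStats(m)
for j in range(1,N):
  if st[j,4]>800:
    P=np.argwhere(l==j)[:,::-1];z=s['tool_pos'][2]+.007
    W=np.array([wplane(p,z,s)[:2] for p in P]).astype(np.float32);c,wh,a=cv2.minAreaRect(W*1000);print(ce[j].round(),np.round(c,1),np.round(wh,1),a)
E
```

```text
time_s: 10.88
tool_pos: [0.5868, -0.1303, 0.1173]
eef_rot: [0.0, 0.994, -0.106, 0.0]
force: [0.5, -0.1, -0.1]
finger_gap: 0.0432
grip_force: 25.6
time_s: 11.3
tool_pos: [0.4929, 0.0115, 0.1163]
eef_rot: [-0.0, 0.995, -0.104, 0.0]
force: [0.7, 0.6, 0.0]
finger_gap: 0.043
grip_force: 25.6
time_s: 11.72
tool_pos: [0.4711, 0.1378, 0.1166]
eef_rot: [-0.0, 0.995, -0.103, 0.001]
force: [-0.2, -0.4, -0.3]
finger_gap: 0.0431
grip_force: 25.6
time_s: 12.13
tool_pos: [0.4957, 0.254, 0.1163]
eef_rot: [-0.0, 0.995, -0.103, 0.0]
force: [0.1, -0.9, 0.9]
finger_gap: 0.0428
grip_force: 25.6
time_s: 12.55
tool_pos: [0.5149, 0.3456, 0.1163]
eef_rot: [-0.001, 0.995, -0.102, 0.001]
force: [0.3, 0.8, 0.6]
finger_gap: 0.0429
grip_force: 25.6
pos [0.5149 0.3456 0.1163] yaw -11.72 tilt [ 0.001 -0.003 -1.   ] t 12.55 gap 0.0429 F [0.3 0.8 0.6] 25.573072135448456
slide total [ 0.021 -0.033  4.031]
rot z total 0.0008
(array([ 0.54285149,  0.23973964, -0.20784447]), np.float64(-28.427553176879883))
[40. 53.] [686.9 486. ] [107.8 107.2] 83.2208023071289
[87. 70.] [656.9 468.9] [40.9 92.4] 7.274610996246338
[320.  80.] [604.1 328.6] [35.7 35.2] 32.446720123291016
[553. 105.] [578.3 208.1] [26.7 22.4] 82.08016967773438
[321. 268.] [515.3 346.7] [43.2 46.5] 78.40702056884766
```

View pics/w4.png

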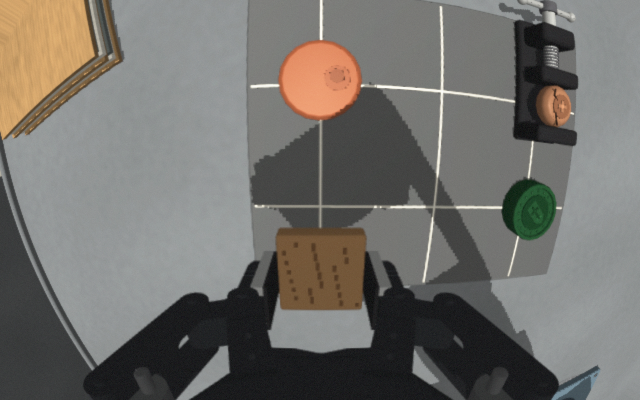

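The held cork is square in the grip at (320,268). The target crossing is at (320,207) and the large seal sits on its own crossing at (530,209). I'll lower the cork.

```bash
python3 -m handwheel '[{"claw":1,"slide":[0,-0.05,0.9],"delta_rot":[0,0,0]},{"claw":1,"slide":[0,0,0.9],"delta_rot":[0,0,0]},{"claw":1,"slide":[0,0,0.9],"delta_rot":[0,0,0]},{"claw":1,"slide":[0,0,0.9],"delta_rot":[0,0,0]},{"claw":1,"slide":[0,0,0.2],"delta_rot":[0,0,0]}]'
python3 -m handwheel '[{"claw":1,"slide":[0,0,0.1],"delta_rot":[0,0,0]},{"claw":1,"slide":[0,0,0],"delta_rot":[0,0,0]},{"claw":1,"slide":[0,0,0],"delta_rot":[0,0,0]}]'
python3 -c "
from h import *
togo([.515,.347,.015],-11.86)"
```

```text
time_s: 13.02
tool_pos: [0.512, 0.3411, 0.0174]
eef_rot: [0.002, 0.995, -0.104, -0.003]
force: [-0.4, 0.4, 0.2]
finger_gap: 0.0435
grip_force: 25.6
time_s: 13.27
tool_pos: [0.5156, 0.3434, 0.0198]
eef_rot: [-0.001, 0.995, -0.103, 0.001]
force: [0.1, 0.9, -0.4]
finger_gap: 0.0431
grip_force: 25.6
pos [0.5156 0.3434 0.0198] yaw -11.86 tilt [ 0.002 -0.001 -1.   ] t 13.27 gap 0.0431 F [ 0.1  0.9 -0.4] 25.58150053024292
slide total [-0.053 -0.136  0.192]
rot z total -0.0
```

```bash
python3 -m handwheel '[{"claw":1,"slide":[-0.05,-0.14,0.06],"delta_rot":[0,0,0]},{"claw":1,"slide":[0,0,0.08],"delta_rot":[0,0,0]},{"claw":1,"slide":[0,0,0],"delta_rot":[0,0,0]}]'
python3 -m handwheel '[{"claw":1,"slide":[0,0,0.04],"delta_rot":[0,0,0]},{"claw":1,"slide":[0,0,0],"delta_rot":[0,0,0]}]'
python3 -m handwheel '[{"claw":1,"slide":[0,0,0.04],"delta_rot":[0,0,0]},{"claw":1,"slide":[0,0,0],"delta_rot":[0,0,0]}]'
python3 -c "
from h import *
togo([.515,.347,.015],-11.86)"
```

```text
time_s: 13.52
tool_pos: [0.5143, 0.3474, 0.0154]
eef_rot: [-0.0, 0.995, -0.103, 0.0]
force: [-0.3, -0.9, -0.3]
finger_gap: 0.0428
grip_force: 25.6
time_s: 13.68
tool_pos: [0.5143, 0.3474, 0.015]
eef_rot: [-0.0, 0.995, -0.103, 0.0]
force: [-1.9, -0.3, 6.3]
finger_gap: 0.0428
grip_force: 26.2
time_s: 13.85
tool_pos: [0.5143, 0.3474, 0.015]
eef_rot: [-0.0, 0.995, -0.103, 0.001]
force: [-5.3, -0.5, 12.7]
finger_gap: 0.043
grip_force: 26.8
pos [0.5143 0.3474 0.015 ] yaw -11.81 tilt [ 0.001 -0.001 -1.   ] t 13.85 gap 0.043 F [-5.3 -0.5 12.7] 26.810589730739594
slide total [ 0.03   0.009 -0.001]
rot z total 0.0003
```

```bash
python3 -m handwheel '[{"claw":1,"slide":[0,0,-0.05],"delta_rot":[0,0,0]},{"claw":0.25,"slide":[0,0,0],"delta_rot":[0,0,0]},{"claw":0.25,"slide":[0,0,0],"delta_rot":[0,0,0]},{"claw":0.2,"slide":[0,0,-0.4],"delta_rot":[0,0,0]},{"claw":0.2,"slide":[0,0,-1],"delta_rot":[0,0,0]}]'
python3 -m handwheel '[{"claw":0.2,"slide":[0,0,-1],"delta_rot":[0,0,0]},{"claw":0.2,"slide":[0,0,-1],"delta_rot":[0,0,0]},{"claw":0.2,"slide":[0,0,-0.8],"delta_rot":[0,0,0]},{"claw":0.2,"slide":[0,0.9,0],"delta_rot":[0,0,0]},{"claw":0.2,"slide":[0,0.965,0],"delta_rot":[0,0,0]}]'
python3 -m handwheel '[{"claw":0.2,"slide":[0,0.965,0],"delta_rot":[0,0,0]},{"claw":0.2,"slide":[0,0.965,0],"delta_rot":[0,0,0]},{"claw":0.2,"slide":[0,0.965,0],"delta_rot":[0,0,0]},{"claw":0.2,"slide":[0,0.965,0],"delta_rot":[0,0,0]},{"claw":0.2,"slide":[0,0.965,0],"delta_rot":[0,0,0]}]'
python3 -m handwheel '[{"claw":0.2,"slide":[0,0.965,0],"delta_rot":[0,0,0]},{"claw":0.2,"slide":[0,0.965,0],"delta_rot":[0,0,0]},{"claw":0.2,"slide":[0,0.965,0],"delta_rot":[0,0,0]},{"claw":0.2,"slide":[0,0.965,0],"delta_rot":[0,0,0]},{"claw":0.2,"slide":[0,0.965,0],"delta_rot":[0,0,0]}]'
python3 -m handwheel '[{"claw":0.2,"slide":[0,0.965,0],"delta_rot":[0,0,0]},{"claw":0.2,"slide":[0,0.965,0],"delta_rot":[0,0,0]},{"claw":0.2,"slide":[0,0.965,0],"delta_rot":[0,0,0]},{"claw":0.2,"slide":[0,0.965,0],"delta_rot":[0,0,0]},{"claw":0.2,"slide":[0,0.965,0],"delta_rot":[0,0,0]}]'
python3 -m handwheel '[{"claw":0.2,"slide":[0,0.965,0],"delta_rot":[0,0,0]},{"claw":0.2,"slide":[0,0.965,0],"delta_rot":[0,0,0]},{"claw":0.2,"slide":[0,0.965,0],"delta_rot":[0,0,0]},{"claw":0.2,"slide":[0.5,0.965,0],"delta_rot":[0,0,0]},{"claw":0.2,"slide":[0.7,0.965,0],"delta_rot":[0,0,0]}]'
python3 -m handwheel '[{"claw":0.2,"slide":[0.7,0.965,0],"delta_rot":[0,0,0]},{"claw":0.2,"slide":[0.7,0.965,0],"delta_rot":[0,0,0]},{"claw":0.2,"slide":[0.7,0.965,0],"delta_rot":[0,0,0]},{"claw":0.2,"slide":[0.7,0.965,0],"delta_rot":[0,0,0]},{"claw":0.2,"slide":[0.7,0.965,0],"delta_rot":[0,0,0]}]'
python3 -m handwheel '[{"claw":0.2,"slide":[0.7,0.965,0],"delta_rot":[0,0,0]},{"claw":0.2,"slide":[0.7,0.965,0],"delta_rot":[0,0,0]},{"claw":0,"slide":[0.3,0.5,0],"delta_rot":[0,0,0]},{"claw":0,"slide":[0,0,0],"delta_rot":[0,0,0]}]'
cat > small.py <<'E'
from h import *
s=manip.observe();im=snap('wrist','w5.png')
h=cv2.cvtColor(im,cv2.COLOR_RGB2HSV);N,l,st,ce=cv2.connectedComponentsWithStats(cv2.inRange(h,(40,90,15),(90,255,140)))
for j in range(1,N):
    if st[j,4]>250:
        P=np.argwhere(l==j)[:,::-1];W=np.array([wplane(p,.01,s)[:2] for p in P]);print(ce[j].round(),st[j].tolist(),W.mean(0).round(4),np.ptp(W,axis=0).round(4))
for d in optics.place_of('wrist','seal_small'): print(d['xy'],d['score'],wplane(d['xy'],0,s).round(4))
togo([.5205,-.3938,.001])
snap('top','top2.png');snap('scene','scene2.png')
E
python3 small.py
```

```text
time_s: 14.27
tool_pos: [0.5114, 0.3458, 0.0461]
eef_rot: [0.002, 0.995, -0.103, -0.003]
force: [0.1, 0.1, 0.5]
finger_gap: 0.0685
grip_force: 0.0
time_s: 14.68
tool_pos: [0.5057, 0.3024, 0.1215]
eef_rot: [-0.001, 0.995, -0.102, 0.002]
force: [-0.8, -0.5, -0.8]
finger_gap: 0.0683
grip_force: 0.0
time_s: 15.1
tool_pos: [0.4794, 0.1823, 0.1196]
eef_rot: [-0.0, 0.995, -0.103, 0.0]
force: [-0.2, 0.8, 0.5]
finger_gap: 0.0681
grip_force: 0.0
time_s: 15.52
tool_pos: [0.4547, 0.0642, 0.1196]
eef_rot: [0.0, 0.995, -0.103, 0.0]
force: [0.9, -0.2, 0.5]
finger_gap: 0.0681
grip_force: 0.0
time_s: 15.93
tool_pos: [0.43, -0.0539, 0.1196]
eef_rot: [0.0, 0.995, -0.103, 0.0]
force: [1.2, 0.7, 0.5]
finger_gap: 0.0679
grip_force: 0.0
time_s: 16.35
tool_pos: [0.4337, -0.1778, 0.1196]
eef_rot: [-0.0, 0.995, -0.103, -0.0]
force: [-0.4, 0.4, 0.5]
finger_gap: 0.0684
grip_force: 0.0
time_s: 16.77
tool_pos: [0.4962, -0.3145, 0.1195]
eef_rot: [0.0, 0.995, -0.103, 0.0]
force: [-0.2, -0.0, 0.7]
finger_gap: 0.0683
grip_force: 0.0
time_s: 17.1
tool_pos: [0.5256, -0.3848, 0.1191]
eef_rot: [0.001, 0.995, -0.104, 0.001]
force: [-0.7, 0.3, 0.4]
finger_gap: 0.0854
grip_force: 0.0
[334. 207.] [314, 188, 40, 39, 1224] [ 0.521  -0.3944] [0.0346 0.0335]
[  8. 303.] [0, 286, 19, 34, 457] [0.4669 0.1696] [0.0648 0.0987]
[346. 309.] [330, 297, 33, 27, 359] [ 0.415  -0.3857] [0.0325 0.0327]
[332.5, 203.8] 0.8 [ 0.5213 -0.3937  0.    ]
pos [ 0.5245 -0.3811  0.1188] yaw -11.88 tilt [-0.001 -0.001 -1.   ] t 17.2 gap 0.0855 F [0.3 0.  0.3] 0.0
slide total [-0.046  0.536  4.711]
```

View pics/w5.png

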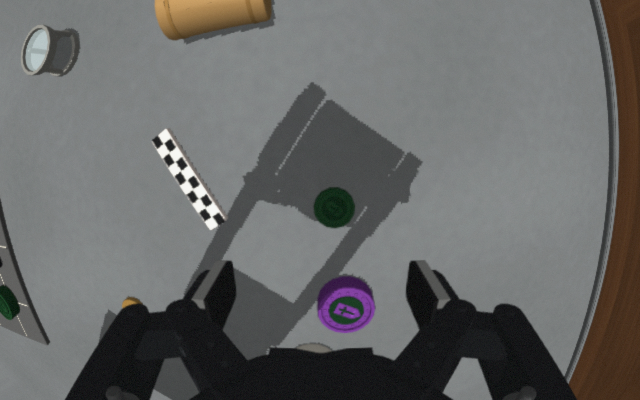

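The small green seal is at (334,207), about (0.521, −0.394). The purple look-alike is well behind it at (346,305).

```bash
python3 -m handwheel '[{"claw":0,"slide":[-0.03,0.53,1],"delta_rot":[0,0,0]},{"claw":0,"slide":[0,0,1],"delta_rot":[0,0,0]},{"claw":0,"slide":[0,0,1],"delta_rot":[0,0,0]},{"claw":0,"slide":[0,0,0.9],"delta_rot":[0,0,0]},{"claw":0,"slide":[0,0,0.4],"delta_rot":[0,0,0]}]' 25
python3 -m handwheel '[{"claw":0.3,"slide":[0,0,0.25],"delta_rot":[0,0,0]},{"claw":0.35,"slide":[0,0,0],"delta_rot":[0,0,0]},{"claw":0.35,"slide":[0,0,0],"delta_rot":[0,0,0]},{"claw":0.35,"slide":[0,0,0],"delta_rot":[0,0,0]}]'
python3 -c "
from h import *
togo([.521,-.394,.003])"
```

```text
time_s: 17.72
tool_pos: [0.5197, -0.3911, 0.0088]
eef_rot: [-0.002, 0.995, -0.103, -0.002]
force: [-0.4, -0.5, -0.6]
finger_gap: 0.0855
grip_force: 0.0
time_s: 18.05
tool_pos: [0.5224, -0.3947, 0.0071]
eef_rot: [0.001, 0.995, -0.103, 0.001]
force: [0.5, 0.2, 0.5]
finger_gap: 0.0555
grip_force: 0.0
pos [ 0.5224 -0.3947  0.0071] yaw -11.82 tilt [ 0.002  0.002 -1.   ] t 18.05 gap 0.0555 F [0.5 0.2 0.5] 0.0
slide total [-0.059 -0.015  0.163]
```

```bash
python3 -m handwheel '[{"claw":0.35,"slide":[-0.05,0,0.2],"delta_rot":[0,0,0]},{"claw":0.35,"slide":[0,0,0],"delta_rot":[0,0,0]},{"claw":0.35,"slide":[0,0,0],"delta_rot":[0,0,0]}]'
python3 -m handwheel '[{"claw":1,"slide":[0,0,0],"delta_rot":[0,0,0]},{"claw":1,"slide":[0,0,0],"delta_rot":[0,0,0]},{"claw":1,"slide":[0,0,0],"delta_rot":[0,0,0]},{"claw":1,"slide":[0,0,0],"delta_rot":[0,0,0]}]' 25
python3 -c "
from h import *
togo([.521,-.394,.003])"
```

```text
time_s: 18.3
tool_pos: [0.5202, -0.3938, 0.0006]
eef_rot: [0.0, 0.995, -0.103, 0.0]
force: [0.0, 0.7, -0.2]
finger_gap: 0.0554
grip_force: 0.0
time_s: 18.63
tool_pos: [0.5203, -0.3939, 0.0008]
eef_rot: [0.0, 0.995, -0.103, 0.0]
force: [-1.7, 0.1, 4.5]
finger_gap: 0.0343
grip_force: 24.9
pos [ 0.5203 -0.3939  0.0008] yaw -11.84 tilt [ 0.  0. -1.] t 18.63 gap 0.0343 F [-1.7  0.1  4.5] 24.89568918943405
slide total [ 0.027 -0.003 -0.09 ]
```

```bash
python3 -m handwheel '[{"claw":1,"slide":[0,0,-0.5],"delta_rot":[0,0,0]},{"claw":1,"slide":[0,0,-1],"delta_rot":[0,0,0]},{"claw":1,"slide":[0,0,-1],"delta_rot":[0,0,0]},{"claw":1,"slide":[0,0,-1],"delta_rot":[0,0,0]},{"claw":1,"slide":[0,0,-1],"delta_rot":[0,0,0]}]'
python3 -m handwheel '[{"claw":1,"slide":[-0.97,-0.96,0],"delta_rot":[0,0,0]},{"claw":1,"slide":[-0.97,-0.96,0],"delta_rot":[0,0,0]},{"claw":1,"slide":[-0.97,-0.96,0],"delta_rot":[0,0,0]},{"claw":1,"slide":[-0.97,-0.96,0],"delta_rot":[0,0,0]},{"claw":1,"slide":[-0.97,-0.96,0],"delta_rot":[0,0,0]}]'
python3 -m handwheel '[{"claw":1,"slide":[-0.97,-0.96,0],"delta_rot":[0,0,0]},{"claw":1,"slide":[-0.97,-0.96,0],"delta_rot":[0,0,0]},{"claw":1,"slide":[-0.97,-0.96,0],"delta_rot":[0,0,0]},{"claw":1,"slide":[-0.97,-0.96,0],"delta_rot":[0,0,0]},{"claw":1,"slide":[0,-0.97,0],"delta_rot":[0,0,0]}]'
python3 -m handwheel '[{"claw":1,"slide":[0,-0.97,0],"delta_rot":[0,0,0]},{"claw":1,"slide":[0,-0.97,0],"delta_rot":[0,0,0]},{"claw":1,"slide":[0,-0.97,0],"delta_rot":[0,0,0]},{"claw":1,"slide":[0,-0.97,0],"delta_rot":[0,0,0]},{"claw":1,"slide":[0,-0.97,0],"delta_rot":[0,0,0]}]'
python3 -m handwheel '[{"claw":1,"slide":[0,-0.97,0],"delta_rot":[0,0,0]},{"claw":1,"slide":[0,-0.97,0],"delta_rot":[0,0,0]},{"claw":1,"slide":[0,-0.97,0],"delta_rot":[0,0,0]},{"claw":1,"slide":[0,-0.97,0],"delta_rot":[0,0,0]},{"claw":1,"slide":[0,-0.97,0],"delta_rot":[0,0,0]}]'
python3 -m handwheel '[{"claw":1,"slide":[0,-0.97,0],"delta_rot":[0,0,0]},{"claw":1,"slide":[0,-0.97,0],"delta_rot":[0,0,0]},{"claw":1,"slide":[0,-0.97,0],"delta_rot":[0,0,0]},{"claw":1,"slide":[0,-0.97,0],"delta_rot":[0,0,0]},{"claw":1,"slide":[0,-0.97,0],"delta_rot":[0,0,0]}]'
python3 -m handwheel '[{"claw":1,"slide":[0,-0.97,0],"delta_rot":[0,0,0]},{"claw":1,"slide":[0,-0.97,0],"delta_rot":[0,0,0]},{"claw":1,"slide":[0,-0.97,0],"delta_rot":[0,0,0]},{"claw":1,"slide":[0,-0.7,0],"delta_rot":[0,0,0]},{"claw":1,"slide":[0,0,0],"delta_rot":[0,0,0]}]'
cat > w6.py <<'E'
from wb import *
togo([.5145,.3473,.0228],-11.86)
s=manip.observe();im=snap('wrist','w6.png');zt=s['tool_pos'][2]
b=fit('w6.png',s,[.5433,.2388,-.207])[0];print('board',b.round(4),place(b,-.05,.1).round(4),place(b,-.05,-.1).round(4))
h=cv2.cvtColor(im,cv2.COLOR_RGB2HSV)
for nm,lo,hi,zs in(('brown',(3,70,60),(22,255,255),(.022,)),('green',(40,90,15),(90,255,140),(zt+.009,.032))):
    N,l,st,ce=cv2.connectedComponentsWithStats(cv2.inRange(h,lo,hi))
    for j in range(1,N):
        if st[j,4]>500:
            P=np.argwhere(l==j)[:,::-1]
            for z in zs:
                W=np.array([wplane(p,z,s)[:2] for p in P]).astype(np.float32);c,wh,a=cv2.minAreaRect(W*1000);print(nm,ce[j].round(),'z',round(z,3),np.round(c,1),np.round(wh,1),round(a,1))
E
python3 w6.py
```

```text
time_s: 19.05
tool_pos: [0.5202, -0.3936, 0.1146]
eef_rot: [0.0, 0.995, -0.103, 0.0]
force: [0.6, -0.3, -0.3]
finger_gap: 0.035
grip_force: 25.0
time_s: 19.47
tool_pos: [0.4252, -0.2502, 0.1135]
eef_rot: [0.0, 0.995, -0.103, 0.0]
force: [-0.1, 0.1, -0.6]
finger_gap: 0.0343
grip_force: 25.0
time_s: 19.88
tool_pos: [0.3515, -0.1109, 0.1127]
eef_rot: [-0.001, 0.995, -0.103, -0.002]
force: [0.1, 0.7, 0.1]
finger_gap: 0.0344
grip_force: 25.0
time_s: 20.3
tool_pos: [0.3811, 0.006, 0.1137]
eef_rot: [0.0, 0.995, -0.103, 0.001]
force: [-0.4, -0.3, 0.3]
finger_gap: 0.0346
grip_force: 25.0
time_s: 20.72
tool_pos: [0.4059, 0.1249, 0.1136]
eef_rot: [-0.0, 0.995, -0.103, 0.001]
force: [0.4, -0.5, -0.9]
finger_gap: 0.0347
grip_force: 25.0
time_s: 21.13
tool_pos: [0.4307, 0.2436, 0.1136]
eef_rot: [-0.0, 0.995, -0.103, 0.0]
force: [0.5, 0.2, 0.6]
finger_gap: 0.0346
grip_force: 25.0
time_s: 21.55
tool_pos: [0.4499, 0.3336, 0.1136]
eef_rot: [-0.001, 0.995, -0.102, 0.001]
force: [0.3, -0.6, 0.1]
finger_gap: 0.0347
grip_force: 25.1
pos [0.4499 0.3336 0.1136] yaw -11.71 tilt [ 0.002 -0.002 -1.   ] t 21.55 gap 0.0347 F [ 0.3 -0.6  0.1] 25.054648518562317
slide total [ 2.413 -1.051  3.64 ]
rot z total 0.0008
board [ 0.5433  0.2398 -0.2043] [0.5147 0.3479] [0.4741 0.1521]
brown [26. 25.] z 0.022 [738.9 593.9] [152.  111.4] 88.7
brown [46. 42.] z 0.022 [682.1 588.6] [  8.3 171.5] 6.9
brown [59. 42.] z 0.022 [673.7 567.7] [ 13.3 161.3] 6.9
brown [285.  17.] z 0.022 [602.7 332. ] [63.  35.1] 75.2
brown [533.  30.] z 0.022 [577.1 115.8] [45.2 38.9] 76.7
brown [287. 137.] z 0.022 [512.2 348.6] [43.7 43.8] 77.8
green [519. 143.] z 0.123 [495.6 223.6] [38.5 31.5] 80.8
green [519. 143.] z 0.032 [476.4 158.6] [64.7 53. ] 80.8
green [321. 269.] z 0.123 [451.1 334.3] [35.6 35.8] 35.3
green [321. 269.] z 0.032 [401.5 344.6] [59.9 60.1] 35.3
```

View pics/w6.png

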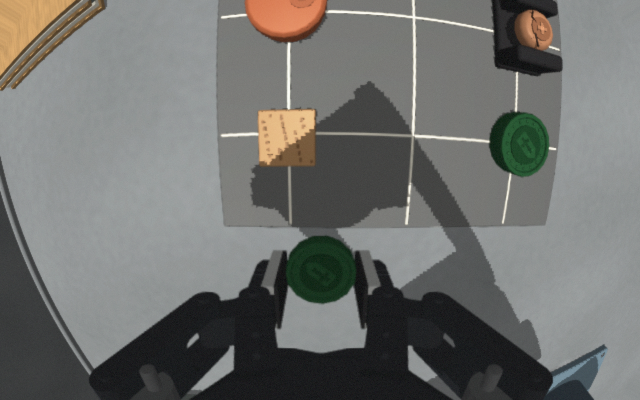

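The cork is on the front-left crossing at (287,137). The held small seal is at (321,269) and the large seal at (519,143). I'll move over the cork and lower.

```bash
python3 -m handwheel '[{"claw":1,"slide":[0.77,-0.36,0],"delta_rot":[0,0,0]},{"claw":1,"slide":[0.77,-0.35,0],"delta_rot":[0,0,0]},{"claw":1,"slide":[0.77,-0.35,0.6],"delta_rot":[0,0,0]},{"claw":1,"slide":[0,0,0.8],"delta_rot":[0,0,0]},{"claw":1,"slide":[0,0,0.8],"delta_rot":[0,0,0]}]'
python3 -m handwheel '[{"claw":1,"slide":[0,0,0.8],"delta_rot":[0,0,0]},{"claw":1,"slide":[0,0,0.3],"delta_rot":[0,0,0]},{"claw":1,"slide":[0,0,0],"delta_rot":[0,0,0]},{"claw":1,"slide":[0,0,0],"delta_rot":[0,0,0]}]'
python3 -c "
from h import *
togo([.5119,.3478,.0228],-11.86)"
```

```text
time_s: 22.02
tool_pos: [0.5127, 0.3437, 0.0581]
eef_rot: [-0.0, 0.995, -0.104, 0.001]
force: [-0.8, 0.1, -0.6]
finger_gap: 0.0342
grip_force: 25.1
time_s: 22.35
tool_pos: [0.5111, 0.344, 0.0308]
eef_rot: [0.0, 0.995, -0.103, -0.0]
force: [0.8, 0.2, 0.8]
finger_gap: 0.0344
grip_force: 25.1
pos [0.5111 0.344  0.0308] yaw -11.87 tilt [-0.  0. -1.] t 22.35 gap 0.0344 F [0.8 0.2 0.8] 25.077288150787354
slide total [ 0.002 -0.154  0.319]
rot z total -0.0001
```

```bash
python3 -m handwheel '[{"claw":1,"slide":[0,-0.15,0.15],"delta_rot":[0,0,0]},{"claw":1,"slide":[0,0,0.1],"delta_rot":[0,0,0]},{"claw":1,"slide":[0,0,0],"delta_rot":[0,0,0]},{"claw":1,"slide":[0,0,0],"delta_rot":[0,0,0]}]'
python3 -m handwheel '[{"claw":1,"slide":[0,0,0.03],"delta_rot":[0,0,0]},{"claw":1,"slide":[0,0,0],"delta_rot":[0,0,0]}]'
python3 -c "
from h import *
togo([.5119,.3478,.0228],-11.86)"
```

```text
time_s: 22.68
tool_pos: [0.512, 0.3485, 0.0246]
eef_rot: [-0.0, 0.995, -0.103, 0.0]
force: [-0.0, -0.5, 0.7]
finger_gap: 0.0345
grip_force: 25.1
time_s: 22.85
tool_pos: [0.5118, 0.3484, 0.0235]
eef_rot: [-0.0, 0.995, -0.103, 0.0]
force: [-0.2, 0.2, -0.5]
finger_gap: 0.0343
grip_force: 25.1
pos [0.5118 0.3484 0.0235] yaw -11.83 tilt [ 0. -0. -1.] t 22.85 gap 0.0343 F [-0.2  0.2 -0.5] 25.076922476291656
slide total [0.009 0.021 0.028]
rot z total 0.0002
```

```bash
python3 -m handwheel '[{"claw":1,"slide":[0,0.02,0.03],"delta_rot":[0,0,0]},{"claw":1,"slide":[0,0,0],"delta_rot":[0,0,0]}]'
python3 -m handwheel '[{"claw":1,"slide":[0,0,0.02],"delta_rot":[0,0,0]},{"claw":1,"slide":[0,0,0],"delta_rot":[0,0,0]}]'
python3 -m handwheel '[{"claw":1,"slide":[0,0,0.02],"delta_rot":[0,0,0]},{"claw":1,"slide":[0,0,0],"delta_rot":[0,0,0]}]'
```

```text
time_s: 23.02
tool_pos: [0.5118, 0.3479, 0.0228]
eef_rot: [-0.0, 0.995, -0.103, 0.0]
force: [-0.9, 0.1, 0.7]
finger_gap: 0.0347
grip_force: 25.2
time_s: 23.18
tool_pos: [0.5118, 0.3479, 0.0227]
eef_rot: [-0.0, 0.995, -0.103, 0.0]
force: [-0.8, -0.5, 5.5]
finger_gap: 0.0343
grip_force: 25.5
time_s: 23.35
tool_pos: [0.5119, 0.3479, 0.0227]
eef_rot: [-0.0, 0.995, -0.103, 0.0]
force: [-1.9, -1.1, 7.4]
finger_gap: 0.0342
grip_force: 25.7
```

```bash
python3 -m handwheel '[{"claw":1,"slide":[0,0,-0.03],"delta_rot":[0,0,0]},{"claw":0.35,"slide":[0,0,0],"delta_rot":[0,0,0]},{"claw":0.3,"slide":[0,0,0],"delta_rot":[0,0,0]},{"claw":0.3,"slide":[0,0,-0.4],"delta_rot":[0,0,0]},{"claw":0.3,"slide":[0,0,-1],"delta_rot":[0,0,0]}]'
python3 -m handwheel '[{"claw":0.3,"slide":[0,0,-1],"delta_rot":[0,0,0]},{"claw":0.3,"slide":[0,0,-1],"delta_rot":[0,0,0]},{"claw":0.3,"slide":[0,0,-0.5],"delta_rot":[0,0,0]},{"claw":0.3,"slide":[0,0.95,0],"delta_rot":[0,0,0]},{"claw":0.3,"slide":[0,0.95,0],"delta_rot":[0,0,0]}]'
python3 -m handwheel '[{"claw":0.3,"slide":[0,0.95,0],"delta_rot":[0,0,0]},{"claw":0.3,"slide":[0,0.95,0],"delta_rot":[0,0,0]},{"claw":0.3,"slide":[0,0.95,0],"delta_rot":[0,0,0]},{"claw":0.3,"slide":[0,0.95,0],"delta_rot":[0,0,0]},{"claw":0.3,"slide":[0,0.95,0],"delta_rot":[0,0,0]}]'
python3 -m handwheel '[{"claw":0.3,"slide":[0,0.95,0],"delta_rot":[0,0,0]},{"claw":0.3,"slide":[0,0.95,0],"delta_rot":[0,0,0]},{"claw":0.3,"slide":[0,0.95,0],"delta_rot":[0,0,0]},{"claw":0.3,"slide":[0,0.95,0],"delta_rot":[0,0,0]},{"claw":0.3,"slide":[0,0.95,0],"delta_rot":[0,0,0]}]'
python3 -m handwheel '[{"claw":0.3,"slide":[0,0.95,0],"delta_rot":[0,0,0]},{"claw":0.3,"slide":[0,0.95,0],"delta_rot":[0,0,0]},{"claw":0.3,"slide":[0,0.95,0],"delta_rot":[0,0,0]},{"claw":0.3,"slide":[0,0.95,0],"delta_rot":[0,0,0]},{"claw":0.3,"slide":[0,0.95,0],"delta_rot":[0,0,0]}]'
python3 -m handwheel '[{"claw":0.3,"slide":[0.93,0.95,0],"delta_rot":[0,0,0]},{"claw":0.3,"slide":[0.93,0.95,0],"delta_rot":[0,0,0]},{"claw":0.3,"slide":[0.93,0.95,0],"delta_rot":[0,0,0]},{"claw":0.3,"slide":[0.93,0.95,0],"delta_rot":[0,0,0]},{"claw":0.3,"slide":[0.93,0.95,0],"delta_rot":[0,0,0]}]'
python3 -m handwheel '[{"claw":0.3,"slide":[0.93,0.95,0],"delta_rot":[0,0,0]},{"claw":0.3,"slide":[0.93,0.95,0],"delta_rot":[0,0,0]},{"claw":0.3,"slide":[0.93,0.95,0],"delta_rot":[0,0,0]},{"claw":0.3,"slide":[0,0,0],"delta_rot":[0,0,-0.037]},{"claw":0.3,"slide":[0,0,0],"delta_rot":[0,0,-0.037]}]'
python3 -m handwheel '[{"claw":0.3,"slide":[0,0,0],"delta_rot":[0,0,-0.037]},{"claw":0.3,"slide":[0,0,0],"delta_rot":[0,0,-0.037]},{"claw":0.3,"slide":[0,0,0],"delta_rot":[0,0,-0.037]},{"claw":0.3,"slide":[0,0,0],"delta_rot":[0,0,0]}]'
cat > w7.py <<'E'
from h import *
s=manip.observe();im=snap('wrist','w7.png').astype(int)
d=[x for x in optics.place_of('wrist','scale')];print([(x['xy'],x['score'],wplane(x['xy'],0,s).round(4)) for x in d])
# white squares within window
c=np.array(d[0]['xy']).astype(int);Y,X=np.mgrid[:400,:640]
m=((im.min(2)>165)&(np.ptp(im,axis=2)<30)&(np.hypot(X-c[0],Y-c[1])<110)).astype(np.uint8);m=cv2.morphologyEx(m,cv2.MORPH_CLOSE,np.ones((13,13)))
N,l,st,ce=cv2.connectedComponentsWithStats(m);j=1+np.argmax(st[1:,4]);P=np.argwhere(l==j)[:,::-1]
W=np.array([wplane(p,.008,s)[:2] for p in P]).astype(np.float32);print(ce[j],st[j],cv2.minAreaRect(W*1000))
togo([.573,-.2725,.001],21.6)
snap('top','top3.png')
E
python3 w7.py
```

```text
time_s: 23.77
tool_pos: [0.5091, 0.3465, 0.0544]
eef_rot: [0.002, 0.995, -0.103, -0.003]
force: [-0.3, -0.3, -0.8]
finger_gap: 0.0597
grip_force: 0.0
time_s: 24.18
tool_pos: [0.5028, 0.302, 0.1218]
eef_rot: [-0.001, 0.995, -0.102, 0.002]
force: [0.1, 0.6, -0.5]
finger_gap: 0.0601
grip_force: 0.0
time_s: 24.6
tool_pos: [0.4773, 0.184, 0.1204]
eef_rot: [-0.0, 0.995, -0.103, 0.0]
force: [0.0, 0.0, 0.7]
finger_gap: 0.0601
grip_force: 0.0
time_s: 25.02
tool_pos: [0.4529, 0.0678, 0.1204]
eef_rot: [0.0, 0.995, -0.103, 0.0]
force: [0.0, -0.5, 0.1]
finger_gap: 0.0595
grip_force: 0.0
time_s: 25.43
tool_pos: [0.4286, -0.0485, 0.1205]
eef_rot: [0.0, 0.995, -0.103, 0.0]
force: [0.9, 0.5, 0.2]
finger_gap: 0.0603
grip_force: 0.0
time_s: 25.85
tool_pos: [0.5189, -0.189, 0.1204]
eef_rot: [0.0, 0.995, -0.103, 0.0]
force: [0.2, -0.3, -0.6]
finger_gap: 0.0597
grip_force: 0.0
time_s: 26.27
tool_pos: [0.5726, -0.2737, 0.1197]
eef_rot: [0.0, 1.0, 0.015, 0.0]
force: [-0.4, 0.9, -0.1]
finger_gap: 0.0597
grip_force: 0.0
time_s: 26.6
tool_pos: [0.5719, -0.2716, 0.1202]
eef_rot: [0.0, 0.982, 0.188, 0.0]
force: [0.7, 0.4, -0.1]
finger_gap: 0.06
grip_force: 0.0
[([322.9, 200.7], 0.83, array([ 0.5728, -0.2722,  0.    ]))]
[318.72616633 241.39553753] [310 224  23  32 493] ((540.4749755859375, -283.29644775390625), (30.225133895874023, 19.61132049560547), 21.005582809448242)
pos [ 0.5719 -0.2715  0.1202] yaw 21.25 tilt [ 0.  0. -1.] t 26.7 gap 0.0597 F [ 0.2 -0.   0.8] 0.0
slide total [0.026 0.051 4.767]
rot z total -0.0019
```

View pics/w7.png

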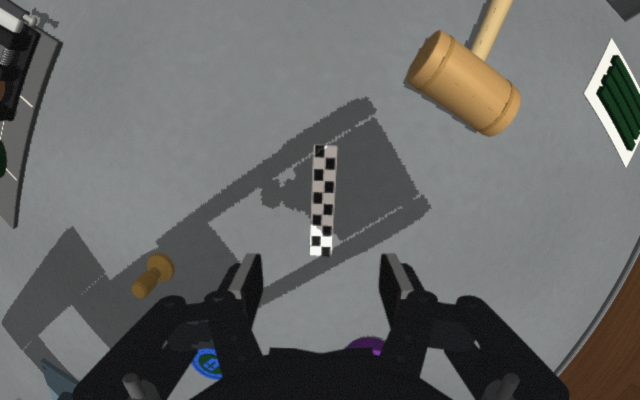

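The scale bar runs from about (325.5,145) to (321,256), nearly aligned with the tool, and nothing is close beside it.

Run:
```python
from h import *
s=manip.observe();a=wplane((325.5,144.5),.008,s);b=wplane((321,257),.006,s);print(a,b,(a+b)/2,np.degrees(np.arctan2(*(a-b)[1::-1])),np.linalg.norm(a-b))
im=cv2.cvtColor(cv2.imread('pics/w7.png'),cv2.COLOR_BGR2GRAY)
# edges of bar by gradient: left/right col per row
for r in range(152,250,12):
    row=im[r,295:350].astype(int);i=np.where(abs(row-np.median(row[:8]))>30)[0];print(r,295+i.min(),295+i.max(),end=' | ')
```

```text
[ 0.6204908  -0.25577431  0.008     ] [ 0.52369195 -0.2895729   0.006     ] [ 0.57209137 -0.27267361  0.007     ] 19.247319607787187 0.10254931623350388
152 312 336 | 164 295 336 | 176 295 335 | 188 312 335 | 200 311 334 | 212 305 349 | 224 311 349 | 236 310 348 | 248 310 349 |
```

```bash
python3 -m handwheel '[{"claw":0.3,"slide":[0.01,0.05,1],"delta_rot":[0,0,0.0097]},{"claw":0.3,"slide":[0,0,1],"delta_rot":[0,0,0]},{"claw":0.3,"slide":[0,0,1],"delta_rot":[0,0,0]},{"claw":0.3,"slide":[0,0,0.9],"delta_rot":[0,0,0]},{"claw":0.3,"slide":[0,0,0.4],"delta_rot":[0,0,0]}]' 30
python3 -m handwheel '[{"claw":0.3,"slide":[0,0,0.25],"delta_rot":[0,0,0]},{"claw":0.3,"slide":[0,0,0],"delta_rot":[0,0,0]},{"claw":0.3,"slide":[0,0,0],"delta_rot":[0,0,0]}]'
python3 -c "
from h import *
togo([.5724,-.2727,.002],19.5)"
```

```text
time_s: 27.17
tool_pos: [0.5709, -0.2714, 0.0093]
eef_rot: [-0.002, 0.985, 0.17, -0.002]
force: [-0.3, 0.1, 1.0]
finger_gap: 0.0598
grip_force: 0.0
time_s: 27.42
tool_pos: [0.5732, -0.273, 0.0069]
eef_rot: [0.0, 0.985, 0.171, 0.0]
force: [-0.2, -0.2, 0.8]
finger_gap: 0.0599
grip_force: 0.0
pos [ 0.5732 -0.273   0.0069] yaw 19.67 tilt [ 0.001  0.001 -1.   ] t 27.42 gap 0.0599 F [-0.2 -0.2  0.8] 0.0
slide total [-0.027 -0.021  0.197]
rot z total 0.001
```

```bash
python3 -m handwheel '[{"claw":0.3,"slide":[-0.02,-0.01,0.18],"delta_rot":[0,0,0]},{"claw":0.3,"slide":[0,0,0],"delta_rot":[0,0,0]},{"claw":0.3,"slide":[0,0,0],"delta_rot":[0,0,0]}]'
python3 -m handwheel '[{"claw":1,"slide":[0,0,0],"delta_rot":[0,0,0]},{"claw":1,"slide":[0,0,0],"delta_rot":[0,0,0]},{"claw":1,"slide":[0,0,0],"delta_rot":[0,0,0]},{"claw":1,"slide":[0,0,0],"delta_rot":[0,0,0]},{"claw":1,"slide":[0,0,0],"delta_rot":[0,0,0]}]' 30
python3 -m handwheel '[{"claw":1,"slide":[0,0,0],"delta_rot":[0,0,0]},{"claw":1,"slide":[0,0,0],"delta_rot":[0,0,0]},{"claw":1,"slide":[0,0,0],"delta_rot":[0,0,0]}]' 30
python3 -c "
from h import *
togo([.5724,-.2727,.002],19.5)"
```

```text
time_s: 27.67
tool_pos: [0.5723, -0.2727, 0.0023]
eef_rot: [0.0, 0.985, 0.171, 0.0]
force: [0.5, -0.5, 1.1]
finger_gap: 0.0597
grip_force: 0.0
time_s: 28.08
tool_pos: [0.5723, -0.2726, 0.002]
eef_rot: [0.0, 0.985, 0.171, 0.0]
force: [-0.5, -0.3, 2.5]
finger_gap: 0.0192
grip_force: 29.6
time_s: 28.33
tool_pos: [0.5723, -0.2727, 0.002]
eef_rot: [0.0, 0.985, 0.171, 0.0]
force: [-0.4, -1.0, 4.2]
finger_gap: 0.0186
grip_force: 29.8
pos [ 0.5723 -0.2727  0.002 ] yaw 19.71 tilt [ 0.     0.001 -1.   ] t 28.33 gap 0.0186 F [-0.4 -1.   4.2] 29.824879467487335
slide total [ 0.004  0.002 -0.001]
rot z total 0.0012
```

```bash
python3 -m handwheel '[{"claw":1,"slide":[0,0,-0.5],"delta_rot":[0,0,0]},{"claw":1,"slide":[0,0,-1],"delta_rot":[0,0,0.035]},{"claw":1,"slide":[0,0,-1],"delta_rot":[0,0,0.035]},{"claw":1,"slide":[0,0,-1],"delta_rot":[0,0,0.035]},{"claw":1,"slide":[0,0,-1],"delta_rot":[0,0,0.035]}]'
python3 -m handwheel '[{"claw":1,"slide":[0,0,0],"delta_rot":[0,0,0.035]},{"claw":1,"slide":[-0.92,-0.94,0],"delta_rot":[0,0,0]},{"claw":1,"slide":[-0.92,-0.94,0],"delta_rot":[0,0,0]},{"claw":1,"slide":[-0.92,-0.94,0],"delta_rot":[0,0,0]},{"claw":1,"slide":[-0.92,-0.94,0],"delta_rot":[0,0,0]}]'
python3 -m handwheel '[{"claw":1,"slide":[-0.92,-0.94,0],"delta_rot":[0,0,0]},{"claw":1,"slide":[-0.92,-0.94,0],"delta_rot":[0,0,0]},{"claw":1,"slide":[-0.92,-0.94,0],"delta_rot":[0,0,0]},{"claw":1,"slide":[-0.92,-0.94,0],"delta_rot":[0,0,0]},{"claw":1,"slide":[0,-0.94,0],"delta_rot":[0,0,0]}]'
python3 -m handwheel '[{"claw":1,"slide":[0,-0.94,0],"delta_rot":[0,0,0]},{"claw":1,"slide":[0,-0.94,0],"delta_rot":[0,0,0]},{"claw":1,"slide":[0,-0.94,0],"delta_rot":[0,0,0]},{"claw":1,"slide":[0,-0.94,0],"delta_rot":[0,0,0]},{"claw":1,"slide":[0,-0.94,0],"delta_rot":[0,0,0]}]'
python3 -m handwheel '[{"claw":1,"slide":[0,-0.94,0],"delta_rot":[0,0,0]},{"claw":1,"slide":[0,-0.94,0],"delta_rot":[0,0,0]},{"claw":1,"slide":[0,-0.94,0],"delta_rot":[0,0,0]},{"claw":1,"slide":[0,-0.94,0],"delta_rot":[0,0,0]},{"claw":1,"slide":[0,-0.94,0],"delta_rot":[0,0,0]}]'
python3 -m handwheel '[{"claw":1,"slide":[0,-0.94,0],"delta_rot":[0,0,0]},{"claw":1,"slide":[0,-0.94,0],"delta_rot":[0,0,0]},{"claw":1,"slide":[0,0,0],"delta_rot":[0,0,0]}]'
python3 - <<'E'
from wb import *
togo([.494,.2497,.012],-11.83)
s=manip.observe();im=snap('wrist','w8.png')
b=fit('w8.png',s,[.5433,.2393,-.2065])[0];print(b.round(4))
E
```

```text
time_s: 28.75
tool_pos: [0.5717, -0.2722, 0.1155]
eef_rot: [-0.0, 0.999, -0.051, -0.0]
force: [1.4, -0.5, -0.8]
finger_gap: 0.0184
grip_force: 29.4
time_s: 29.17
tool_pos: [0.4999, -0.1606, 0.1143]
eef_rot: [-0.0, 0.995, -0.103, -0.0]
force: [0.8, 0.6, 0.2]
finger_gap: 0.0188
grip_force: 29.4
time_s: 29.58
tool_pos: [0.4301, -0.0254, 0.1138]
eef_rot: [-0.0, 0.995, -0.103, -0.002]
force: [0.1, 1.0, -0.2]
finger_gap: 0.0187
grip_force: 29.4
time_s: 30.0
tool_pos: [0.459, 0.0884, 0.1146]
eef_rot: [0.0, 0.995, -0.103, 0.0]
force: [0.3, -0.6, -0.7]
finger_gap: 0.0189
grip_force: 29.4
time_s: 30.42
tool_pos: [0.483, 0.2034, 0.1145]
eef_rot: [0.0, 0.995, -0.103, -0.0]
force: [0.8, 0.9, 0.1]
finger_gap: 0.0187
grip_force: 29.4
time_s: 30.67
tool_pos: [0.4933, 0.2517, 0.1146]
eef_rot: [-0.001, 0.995, -0.101, 0.001]
force: [0.0, 0.3, 0.8]
finger_gap: 0.0183
grip_force: 29.5
pos [0.4933 0.2517 0.1146] yaw -11.65 tilt [ 0.001 -0.002 -1.   ] t 30.67 gap 0.0183 F [0.  0.3 0.8] 29.476523101329803
slide total [0.037 0.082 4.106]
rot z total 0.001
[ 0.543   0.2383 -0.2113]
```

View pics/w8.png

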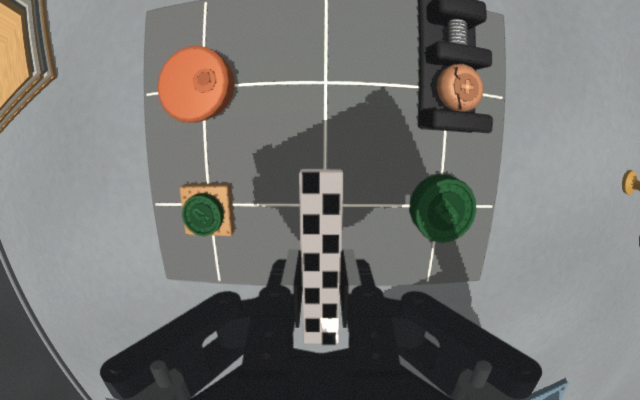

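The small seal sits centred on the cork at (204,212), allowing for parallax. The held bar is over the middle line, with its ends at (321,170) and (321,345).

```bash
python3 - <<'E'
from h import *
s=manip.observe();w,x,y,z=s['eef_rot'];R=Ro.from_quat([x,y,z,w]).as_matrix();zt=s['tool_pos'][2]+.006
for p in((322,170),(321,345)):
    print(p,(R.T@(wplane(p,zt,s)-s['tool_pos'])*1000).round(1))
E
python3 -m handwheel '[{"claw":1,"slide":[0,0.08,0.9],"delta_rot":[0,0,0]},{"claw":1,"slide":[0,0,0.9],"delta_rot":[0,0,0]},{"claw":1,"slide":[0,0,0.9],"delta_rot":[0,0,0]},{"claw":1,"slide":[0,0,0.8],"delta_rot":[0,0,0]},{"claw":1,"slide":[0,0,0.2],"delta_rot":[0,0,0]}]'
python3 -m handwheel '[{"claw":1,"slide":[0,0,0],"delta_rot":[0,0,0]},{"claw":1,"slide":[0,0,0],"delta_rot":[0,0,0]}]'
python3 -c "
from h import *
togo([.494,.2497,.012],-11.83)"
```

```text
(322, 170) [50.6 -0.5 -6. ]
(321, 345) [-50.3  -0.9  -6. ]
time_s: 31.13
tool_pos: [0.4898, 0.2445, 0.0188]
eef_rot: [0.001, 0.995, -0.103, -0.003]
force: [-0.0, 0.2, -0.1]
finger_gap: 0.0188
grip_force: 29.5
time_s: 31.3
tool_pos: [0.4926, 0.2458, 0.0222]
eef_rot: [0.0, 0.995, -0.103, 0.0]
force: [-0.0, -0.6, -0.1]
finger_gap: 0.019
grip_force: 29.5
pos [0.4926 0.2458 0.0222] yaw -11.81 tilt [ 0.  0. -1.] t 31.3 gap 0.019 F [-0.  -0.6 -0.1] 29.4782093167305
slide total [ 0.023 -0.165  0.408]
rot z total 0.0001
```

Bar perfectly centred in the grip.

```bash
python3 -m handwheel '[{"claw":1,"slide":[0.02,-0.16,0.15],"delta_rot":[0,0,0]},{"claw":1,"slide":[0,0,0.15],"delta_rot":[0,0,0]},{"claw":1,"slide":[0,0,0],"delta_rot":[0,0,0]},{"claw":1,"slide":[0,0,0],"delta_rot":[0,0,0]}]'
python3 -c "
from h import *
togo([.494,.2497,.012],-11.83)"
```

```text
time_s: 31.63
tool_pos: [0.4937, 0.2502, 0.0144]
eef_rot: [-0.0, 0.995, -0.103, 0.0]
force: [0.4, 0.2, -0.5]
finger_gap: 0.0186
grip_force: 29.5
pos [0.4937 0.2502 0.0144] yaw -11.77 tilt [ 0. -0. -1.] t 31.63 gap 0.0186 F [ 0.4  0.2 -0.5] 29.476924538612366
slide total [0.014 0.018 0.097]
rot z total 0.0003
```

```bash
python3 -m handwheel '[{"claw":1,"slide":[0.01,0.02,0.06],"delta_rot":[0,0,0]},{"claw":1,"slide":[0,0,0],"delta_rot":[0,0,0]}]'
python3 -m handwheel '[{"claw":1,"slide":[0,0,0.04],"delta_rot":[0,0,0]},{"claw":1,"slide":[0,0,0],"delta_rot":[0,0,0]}]'
python3 -m handwheel '[{"claw":1,"slide":[0,0,0.02],"delta_rot":[0,0,0]},{"claw":1,"slide":[0,0,0],"delta_rot":[0,0,0]}]'
python3 -c "
from h import *
togo([.494,.2497,.012],-11.83)"
```

```text
time_s: 31.8
tool_pos: [0.4938, 0.2495, 0.0126]
eef_rot: [-0.0, 0.995, -0.103, 0.0]
force: [0.2, -0.4, -0.1]
finger_gap: 0.0187
grip_force: 29.5
time_s: 31.97
tool_pos: [0.4939, 0.2495, 0.012]
eef_rot: [-0.0, 0.995, -0.103, 0.0]
force: [-0.4, -0.5, 3.1]
finger_gap: 0.019
grip_force: 29.9
time_s: 32.13
tool_pos: [0.4939, 0.2495, 0.0119]
eef_rot: [-0.0, 0.995, -0.103, 0.0]
force: [-2.3, -1.6, 7.6]
finger_gap: 0.019
grip_force: 30.3
pos [0.4939 0.2495 0.0119] yaw -11.78 tilt [ 0. -0. -1.] t 32.13 gap 0.019 F [-2.3 -1.6  7.6] 30.34814804792404
slide total [ 0.004 -0.008 -0.003]
rot z total 0.0003
```

```bash
python3 -m handwheel '[{"claw":1,"slide":[0,0,-0.04],"delta_rot":[0,0,0]},{"claw":0.5,"slide":[0,0,0],"delta_rot":[0,0,0]},{"claw":0.45,"slide":[0,0,0],"delta_rot":[0,0,0]},{"claw":0.45,"slide":[0,0,-0.4],"delta_rot":[0,0,0]},{"claw":0.45,"slide":[0,0,-1],"delta_rot":[0,0,0]}]'
python3 -m handwheel '[{"claw":0.45,"slide":[0,0,-1],"delta_rot":[0,0,0]},{"claw":0.45,"slide":[0,0,-1],"delta_rot":[0,0,0]},{"claw":0.45,"slide":[0,0,-1],"delta_rot":[0,0,0]},{"claw":0.45,"slide":[0,0,-0.2],"delta_rot":[0,0,0]},{"claw":0.45,"slide":[0.08,0.97,0],"delta_rot":[0,0,0]}]'
python3 -m handwheel '[{"claw":0.45,"slide":[0.08,0.97,0],"delta_rot":[0,0,0]},{"claw":0.45,"slide":[0.08,0.97,0],"delta_rot":[0,0,0]},{"claw":0.45,"slide":[0.08,0.97,0],"delta_rot":[0,0,0]},{"claw":0.45,"slide":[0.08,0.97,0],"delta_rot":[0,0,0]},{"claw":0.45,"slide":[0.08,0.97,0],"delta_rot":[0,0,0]}]'
python3 -m handwheel '[{"claw":0.45,"slide":[0.08,0.97,0],"delta_rot":[0,0,0]},{"claw":0.45,"slide":[0.08,0.97,0],"delta_rot":[0,0,0]},{"claw":0.45,"slide":[0.08,0.97,0],"delta_rot":[0,0,0]},{"claw":0.45,"slide":[0.08,0.97,0],"delta_rot":[0,0,0]},{"claw":0.45,"slide":[0.08,0.97,0],"delta_rot":[0,0,0]}]'
python3 -m handwheel '[{"claw":0.45,"slide":[0.08,0.97,0],"delta_rot":[0,0,0]},{"claw":0.45,"slide":[0.08,0.97,0],"delta_rot":[0,0,0]},{"claw":0.4,"slide":[0.08,0.97,0],"delta_rot":[0,0,0]},{"claw":0.4,"slide":[0.08,0.97,0],"delta_rot":[0,0,0]},{"claw":0.4,"slide":[0,0.5,0],"delta_rot":[0,0,0]}]'
python3 -m handwheel '[{"claw":0.4,"slide":[0,0,0],"delta_rot":[0,0,0]}]'
cat > w9.py <<'E'
from h import *
s=manip.observe();im=snap('wrist','w9.png')
h=cv2.cvtColor(im,cv2.COLOR_RGB2HSV);N,l,st,ce=cv2.connectedComponentsWithStats(cv2.inRange(h,(10,90,60),(28,255,255)))
print([(ce[j].round(1).tolist(),st[j].tolist()) for j in range(1,N) if st[j,4]>150])
for d in optics.place_of('wrist','die'): print(d['xy'],d['score'],wplane(d['xy'],0,s).round(4))
togo([.445,-.139,.02])
snap('top','top4.png');snap('scene','scene4.png')
E
python3 w9.py
```

```text
time_s: 32.55
tool_pos: [0.4911, 0.2487, 0.0447]
eef_rot: [0.001, 0.995, -0.103, -0.003]
force: [-1.0, 0.4, -1.0]
finger_gap: 0.0473
grip_force: 0.0
time_s: 32.97
tool_pos: [0.4931, 0.2283, 0.1302]
eef_rot: [-0.002, 0.995, -0.101, 0.003]
force: [0.5, -0.5, 0.4]
finger_gap: 0.0472
grip_force: 0.0
time_s: 33.38
tool_pos: [0.4752, 0.1036, 0.127]
eef_rot: [0.0, 0.995, -0.103, -0.0]
force: [0.6, -1.1, -0.8]
finger_gap: 0.0467
grip_force: 0.0
time_s: 33.8
tool_pos: [0.4602, -0.0172, 0.127]
eef_rot: [-0.0, 0.995, -0.103, -0.0]
force: [0.6, 0.3, 0.6]
finger_gap: 0.0471
grip_force: 0.0
time_s: 34.22
tool_pos: [0.446, -0.1273, 0.1271]
eef_rot: [0.0, 0.995, -0.103, 0.0]
force: [0.1, -0.1, 0.2]
finger_gap: 0.0509
grip_force: 0.0
time_s: 34.3
tool_pos: [0.446, -0.1274, 0.127]
eef_rot: [0.0, 0.995, -0.104, 0.0]
force: [0.1, -0.1, 0.6]
finger_gap: 0.0516
grip_force: 0.0
[([45.0, 146.2], [32, 129, 27, 36, 748]), ([336.7, 202.0], [319, 181, 35, 45, 1172])]
[339.2, 195.7] 0.83 [ 0.4453 -0.1434  0.    ]
pos [ 0.4459 -0.125   0.1269] yaw -11.88 tilt [-0.001 -0.001 -1.   ] t 34.4 gap 0.0512 F [0.3 0.2 0.3] 0.0
slide total [0.082 0.559 4.275]
```

View pics/w9.png

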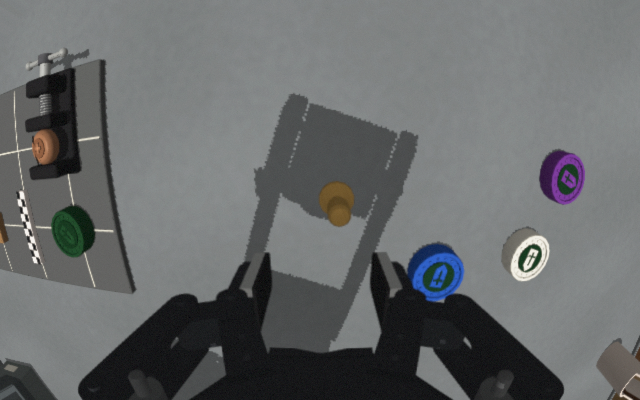

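The die stands at (338,200), with its base centre at (336,197) and its top at about (339,215). The blue look-alike is at (435,272).

Run:
```python
from h import *
s=manip.observe()
print('top',wplane((339,215.5),.053,s).round(4),'base',wplane((336.5,197),.006,s).round(4),'blue',wplane((435,272),.015,s).round(4))
# two-view height of the die top: lines
a=plane('top',(371,244),.0);print(proj('top',(.445,-.14,.055)),proj('scene',(.445,-.14,.055)))
```

```text
top [ 0.4455 -0.1367  0.053 ] base [ 0.4465 -0.1374  0.006 ] blue [ 0.3547 -0.2189  0.015 ]
[372.80957025 246.43136563] [283.37894211 174.81077753]
```

```bash
python3 -m handwheel '[{"claw":0.4,"slide":[0.1,0.49,0],"delta_rot":[0,0,0]},{"claw":0.4,"slide":[0,0,0.9],"delta_rot":[0,0,0]},{"claw":0.4,"slide":[0,0,0.7],"delta_rot":[0,0,0]},{"claw":0.4,"slide":[0,0,0],"delta_rot":[0,0,0]},{"claw":0.4,"slide":[0,0,0],"delta_rot":[0,0,0]}]' 40
python3 -c "
from h import *
togo([.4458,-.1375,.02])"
```

```text
time_s: 34.92
tool_pos: [0.4457, -0.137, 0.0866]
eef_rot: [-0.0, 0.995, -0.102, -0.001]
force: [0.2, 0.7, 0.2]
finger_gap: 0.0512
grip_force: 0.0
pos [ 0.4457 -0.137   0.0866] yaw -11.74 tilt [-0.002 -0.001 -1.   ] t 34.92 gap 0.0512 F [0.2 0.7 0.2] 0.0
slide total [0.015 0.02  2.663]
```

```bash
python3 -m handwheel '[{"claw":0.4,"slide":[0,0.02,0.8],"delta_rot":[0,0,0]},{"claw":0.4,"slide":[0,0,0.8],"delta_rot":[0,0,0]},{"claw":0.4,"slide":[0,0,0.6],"delta_rot":[0,0,0]},{"claw":0.4,"slide":[0,0,0.35],"delta_rot":[0,0,0]},{"claw":0.4,"slide":[0,0,0],"delta_rot":[0,0,0]}]' 40
python3 -c "
from h import *
togo([.4458,-.1375,.02])"
```

```text
time_s: 35.33
tool_pos: [0.4457, -0.1376, 0.0226]
eef_rot: [-0.0, 0.995, -0.102, -0.001]
force: [-0.1, 0.5, 0.0]
finger_gap: 0.0513
grip_force: 0.0
pos [ 0.4457 -0.1376  0.0226] yaw -11.76 tilt [-0.002 -0.001 -1.   ] t 35.33 gap 0.0513 F [-0.1  0.5  0. ] 0.0
slide total [ 0.003 -0.004  0.106]
```

```bash
python3 -m handwheel '[{"claw":1,"slide":[0,0,0.08],"delta_rot":[0,0,0]},{"claw":1,"slide":[0,0,0],"delta_rot":[0,0,0]},{"claw":1,"slide":[0,0,0],"delta_rot":[0,0,0]},{"claw":1,"slide":[0,0,0],"delta_rot":[0,0,0]},{"claw":1,"slide":[0,0,0],"delta_rot":[0,0,0]}]' 40
python3 -m handwheel '[{"claw":1,"slide":[0,0,0],"delta_rot":[0,0,0]},{"claw":1,"slide":[0,0,0],"delta_rot":[0,0,0]}]' 40
python3 -m handwheel '[{"claw":1,"slide":[0,0,-0.5],"delta_rot":[0,0,0]},{"claw":1,"slide":[0,0,-1],"delta_rot":[0,0,0]},{"claw":1,"slide":[0,0,-1],"delta_rot":[0,0,0]},{"claw":1,"slide":[0,0,-1],"delta_rot":[0,0,0]},{"claw":1,"slide":[0,0,-1],"delta_rot":[0,0,0]}]'
python3 -c "
from h import *
togo([.593,.229,.03],-11.83)"
```

```text
time_s: 35.75
tool_pos: [0.4467, -0.1383, 0.022]
eef_rot: [0.0, 0.995, -0.103, 0.001]
force: [0.6, -0.2, 1.8]
finger_gap: 0.0168
grip_force: 39.2
time_s: 35.92
tool_pos: [0.4467, -0.1383, 0.022]
eef_rot: [0.0, 0.995, -0.103, 0.001]
force: [-0.2, 0.4, 4.3]
finger_gap: 0.0163
grip_force: 39.3
time_s: 36.33
tool_pos: [0.4455, -0.1375, 0.1346]
eef_rot: [-0.0, 0.995, -0.103, -0.001]
force: [0.5, -0.7, -1.7]
finger_gap: 0.0165
grip_force: 39.2
pos [ 0.4455 -0.1375  0.1346] yaw -11.79 tilt [-0.001 -0.    -1.   ] t 36.33 gap 0.0165 F [ 0.5 -0.7 -1.7] 39.22111894469708
slide total [  2.785 -15.556   4.189]
rot z total 0.0002
```

```bash
python3 -m handwheel '[{"claw":1,"slide":[0,-0.97,0],"delta_rot":[0,0,0]},{"claw":1,"slide":[0,-0.97,0],"delta_rot":[0,0,0]},{"claw":1,"slide":[0,-0.97,0],"delta_rot":[0,0,0]},{"claw":1,"slide":[0,-0.97,0],"delta_rot":[0,0,0]},{"claw":1,"slide":[0,-0.97,0],"delta_rot":[0,0,0]}]'
python3 -m handwheel '[{"claw":1,"slide":[0,-0.97,0],"delta_rot":[0,0,0]},{"claw":1,"slide":[0,-0.97,0],"delta_rot":[0,0,0]},{"claw":1,"slide":[0,-0.97,0],"delta_rot":[0,0,0]},{"claw":1,"slide":[0,-0.97,0],"delta_rot":[0,0,0]},{"claw":1,"slide":[0,-0.97,0],"delta_rot":[0,0,0]}]'
python3 -m handwheel '[{"claw":1,"slide":[0,-0.97,0],"delta_rot":[0,0,0]},{"claw":1,"slide":[0,-0.97,0],"delta_rot":[0,0,0]},{"claw":1,"slide":[0,-0.97,0],"delta_rot":[0,0,0]},{"claw":1,"slide":[0,-0.97,0],"delta_rot":[0,0,0]},{"claw":1,"slide":[0,-0.97,0],"delta_rot":[0,0,0]}]'
python3 -m handwheel '[{"claw":1,"slide":[0,-0.97,0],"delta_rot":[0,0,0]},{"claw":1,"slide":[0.5,0,0],"delta_rot":[0,0,0]},{"claw":1,"slide":[0,0,0],"delta_rot":[0,0,0]}]'
python3 - <<'E'
from wb import *
togo([.593,.229,.032],-11.83)
s=manip.observe();im=snap('wrist','w10.png')
b=fit('w10.png',s,[.5433,.2393,-.2065])[0];print(b.round(4),place(b,.05,0).round(4))
h=cv2.cvtColor(im,cv2.COLOR_RGB2HSV);N,l,st,ce=cv2.connectedComponentsWithStats(cv2.inRange(h,(3,70,60),(28,255,255)))
for j in range(1,N):
    if st[j,4]>500:print(ce[j].round(),st[j],wplane(ce[j],.036,s).round(4),wplane(ce[j],.05,s).round(4))
E
```

```text
time_s: 36.75
tool_pos: [0.4705, -0.0181, 0.1336]
eef_rot: [-0.0, 0.995, -0.103, -0.0]
force: [1.3, 0.4, -1.9]
finger_gap: 0.0165
grip_force: 39.3
time_s: 37.17
tool_pos: [0.4952, 0.1007, 0.1334]
eef_rot: [0.0, 0.995, -0.103, -0.001]
force: [0.3, 0.2, -1.7]
finger_gap: 0.0169
grip_force: 39.3
time_s: 37.58
tool_pos: [0.52, 0.2193, 0.1333]
eef_rot: [0.0, 0.995, -0.103, -0.001]
force: [0.2, -0.8, -0.9]
finger_gap: 0.0168
grip_force: 39.3
time_s: 37.83
tool_pos: [0.5387, 0.2403, 0.1333]
eef_rot: [0.0, 0.995, -0.102, 0.0]
force: [0.1, -0.4, -0.1]
finger_gap: 0.0169
grip_force: 39.3
pos [0.5387 0.2403 0.1333] yaw -11.67 tilt [ 0.001  0.    -1.   ] t 37.83 gap 0.0169 F [ 0.1 -0.4 -0.1] 39.3381328205578
slide total [2.214 0.005 4.055]
rot z total 0.0009
[ 0.543   0.2389 -0.2148] [0.5918 0.2282]
[22. 84.] [   0    0   67  173 6302] [0.7474 0.5368 0.036 ] [0.7395 0.5186 0.05  ]
[203. 141.] [ 168  106   71   72 4013] [0.6142 0.3231 0.036 ] [0.6141 0.3175 0.05  ]
[445. 146.] [ 424  124   43   45 1523] [0.5708 0.1312 0.036 ] [0.5733 0.1367 0.05  ]
[221. 243.] [192 227  50  47 972] [0.5259 0.3329 0.036 ] [0.5309 0.3266 0.05  ]
[321. 269.] [ 296  227   54   90 3193] [0.484  0.2523 0.036 ] [0.4916 0.2507 0.05  ]
```

View pics/w10.png

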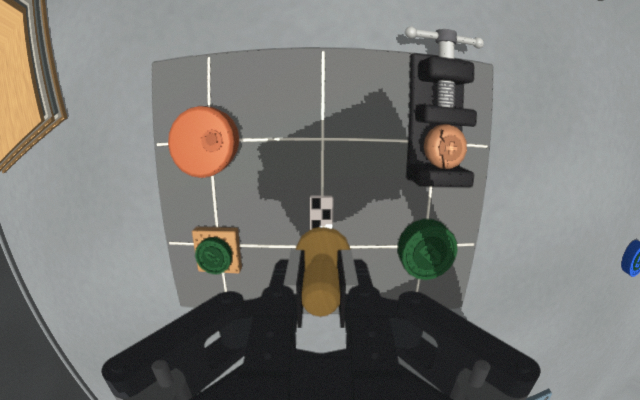

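The view shows the tin (203,141), bulla (445,146), cork with small seal (214,252), large seal (428,248) and bar end (321,212) in place. The target crossing is at (322,140). I'll move the die there.

```bash
python3 -m handwheel '[{"claw":1,"slide":[0.8,0,0],"delta_rot":[0,0,0]},{"claw":1,"slide":[0.8,0,0],"delta_rot":[0,0,0]},{"claw":1,"slide":[0.6,0,0.6],"delta_rot":[0,0,0]},{"claw":1,"slide":[0,0,0.9],"delta_rot":[0,0,0]},{"claw":1,"slide":[0,0,0.9],"delta_rot":[0,0,0]}]'
python3 -m handwheel '[{"claw":1,"slide":[0,0,0.8],"delta_rot":[0,0,0]},{"claw":1,"slide":[0,0,0.4],"delta_rot":[0,0,0]},{"claw":1,"slide":[0,0,0],"delta_rot":[0,0,0]},{"claw":1,"slide":[0,0,0],"delta_rot":[0,0,0]}]'
python3 -c "
from h import *
togo([.593,.2288,.032],-11.83)"
```

```text
time_s: 38.3
tool_pos: [0.5922, 0.2268, 0.0736]
eef_rot: [-0.0, 0.995, -0.104, 0.001]
force: [-0.8, -1.0, -0.8]
finger_gap: 0.0165
grip_force: 39.4
time_s: 38.63
tool_pos: [0.591, 0.2276, 0.0437]
eef_rot: [0.0, 0.995, -0.103, -0.001]
force: [0.4, 0.6, -0.3]
finger_gap: 0.0167
grip_force: 39.3
pos [0.591  0.2276 0.0437] yaw -11.82 tilt [-0.001  0.001 -1.   ] t 38.63 gap 0.0167 F [ 0.4  0.6 -0.3] 39.34539936482906
slide total [ 0.071 -0.065  0.469]
rot z total 0.0
```

```bash
python3 -m handwheel '[{"claw":1,"slide":[0.07,-0.06,0.2],"delta_rot":[0,0,0]},{"claw":1,"slide":[0,0,0.18],"delta_rot":[0,0,0]},{"claw":1,"slide":[0,0,0],"delta_rot":[0,0,0]},{"claw":1,"slide":[0,0,0],"delta_rot":[0,0,0]}]'
python3 -m handwheel '[{"claw":1,"slide":[0,0,0.04],"delta_rot":[0,0,0]},{"claw":1,"slide":[0,0,0],"delta_rot":[0,0,0]}]'
python3 -c "
from h import *
togo([.593,.2288,.032],-11.83)"
```

```text
time_s: 38.97
tool_pos: [0.5936, 0.2293, 0.0347]
eef_rot: [-0.0, 0.995, -0.103, 0.0]
force: [-0.8, -0.3, -1.7]
finger_gap: 0.0168
grip_force: 39.3
time_s: 39.13
tool_pos: [0.5936, 0.2293, 0.0336]
eef_rot: [-0.0, 0.995, -0.103, 0.0]
force: [-0.1, 0.6, -1.7]
finger_gap: 0.0169
grip_force: 39.3
pos [0.5936 0.2293 0.0336] yaw -11.78 tilt [ 0. -0. -1.] t 39.13 gap 0.0169 F [-0.1  0.6 -1.7] 39.341001806315035
slide total [-0.019  0.024  0.062]
rot z total 0.0003
```

```bash
python3 -m handwheel '[{"claw":1,"slide":[-0.02,0.02,0.04],"delta_rot":[0,0,0]},{"claw":1,"slide":[0,0,0],"delta_rot":[0,0,0]}]'
python3 -m handwheel '[{"claw":1,"slide":[0,0,0.03],"delta_rot":[0,0,0]},{"claw":1,"slide":[0,0,0],"delta_rot":[0,0,0]}]'
python3 -m handwheel '[{"claw":1,"slide":[0,0,0.02],"delta_rot":[0,0,0]},{"claw":1,"slide":[0,0,0],"delta_rot":[0,0,0]}]'
```

```text
time_s: 39.3
tool_pos: [0.5927, 0.2288, 0.0323]
eef_rot: [0.0, 0.995, -0.103, -0.0]
force: [-0.3, 0.1, -0.7]
finger_gap: 0.0168
grip_force: 39.3
time_s: 39.47
tool_pos: [0.593, 0.2287, 0.0321]
eef_rot: [0.0, 0.995, -0.103, 0.0]
force: [-2.3, -0.0, 3.1]
finger_gap: 0.0168
grip_force: 39.7
time_s: 39.63
tool_pos: [0.593, 0.2287, 0.032]
eef_rot: [0.0, 0.995, -0.103, 0.0]
force: [-3.1, -0.7, 6.5]
finger_gap: 0.0166
grip_force: 40.0
```

```bash
python3 -m handwheel '[{"claw":1,"slide":[0,0,-0.04],"delta_rot":[0,0,0]},{"claw":0.55,"slide":[0,0,0],"delta_rot":[0,0,0]},{"claw":0.5,"slide":[0,0,0],"delta_rot":[0,0,0]},{"claw":0.5,"slide":[0,0,0],"delta_rot":[0,0,0]},{"claw":0.5,"slide":[0,0,-0.5],"delta_rot":[0,0,0]}]'
python3 -m handwheel '[{"claw":0.5,"slide":[0,0,-0.9],"delta_rot":[0,0,0]},{"claw":0.5,"slide":[0,0,-1],"delta_rot":[0,0,0]},{"claw":0.5,"slide":[0,0,-1],"delta_rot":[0,0,0]},{"claw":0.5,"slide":[0,0,-1],"delta_rot":[0,0,0]},{"claw":0.5,"slide":[0,0,-0.5],"delta_rot":[0,0,0]}]'
python3 -m handwheel '[{"claw":0.5,"slide":[-1,0,0],"delta_rot":[0,0,0]},{"claw":0.5,"slide":[-1,0,0],"delta_rot":[0,0,0]},{"claw":0.5,"slide":[-1,0,0],"delta_rot":[0,0,0]},{"claw":0.5,"slide":[-0.6,0,0],"delta_rot":[0,0,0]},{"claw":0.5,"slide":[0,0,0],"delta_rot":[0,0,0]}]'
cat > fin.py <<'E'
from wb import *
togo(None)
s=manip.observe();im=snap('wrist','w11.png')
b=fit('w11.png',s,[.5433,.2393,-.2065])[0];print('board',b.round(4))
c,sn=np.cos(b[2]),np.sin(b[2]);Rb=np.array([[c,sn],[-sn,c]])
for o,zz in(('clamp',.01),('tin',.01),('seal_large',.01),('seal_small',.022),('cork',.01),('scale',.01),('die',.01)):
    for d in optics.place_of('wrist',o)[:2]:
        print(o,round(d['score'],2),d['xy'],'board mm',(Rb@(wplane(d['xy'],zz,s)[:2]-b[:2])*1000).round(1))
E
python3 fin.py
```

```text
time_s: 40.05
tool_pos: [0.5909, 0.2284, 0.0423]
eef_rot: [0.001, 0.995, -0.103, -0.002]
force: [-0.1, 0.1, -1.8]
finger_gap: 0.0428
grip_force: 0.0
time_s: 40.47
tool_pos: [0.5944, 0.2292, 0.1592]
eef_rot: [-0.001, 0.995, -0.103, 0.003]
force: [0.3, -0.4, 0.4]
finger_gap: 0.0429
grip_force: 0.0
time_s: 40.88
tool_pos: [0.5016, 0.248, 0.1555]
eef_rot: [-0.0, 0.995, -0.102, -0.001]
force: [-0.9, 0.5, 0.2]
finger_gap: 0.0428
grip_force: 0.0
pos [0.5016 0.248  0.1555] yaw -11.69 tilt [-0.002  0.    -1.   ] t 40.88 gap 0.0428 F [-0.9  0.5  0.2] 0.0
board [ 0.5436  0.2396 -0.2143]
clamp 0.95 [425.9, 103.2] board mm [ 47.3 -98.4]
tin 0.58 [213.0, 95.8] board mm [ 52.4 103.2]
tin 0.2 [322.4, 96.3] board mm [48.8 -0.3]
seal_large 0.95 [626.6, 226.6] board mm [ -83.3 -472.9]
seal_large 0.68 [422.1, 197.6] board mm [ -45.8 -101.2]
seal_small 0.62 [217.9, 207.6] board mm [-54.6  99.7]
cork 0.57 [222.6, 201.2] board mm [-51.7  98.3]
scale 0.7 [321.0, 198.5] board mm [-48.1  -0.1]
die 0.98 [323.0, 94.7] board mm [50.3 -0.8]
```

View pics/w11.png

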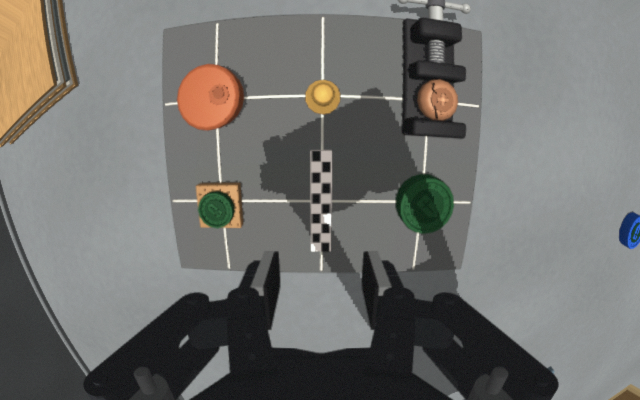

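The arrangement looks right in this view: die (322,97) on the back crossing, bar along the middle line, cork and small seal at (219,206). The large seal, at (425,203), needs one independent check from the fixed cameras.

```bash
python3 -m handwheel '[{"claw":0.5,"slide":[-0.9,0.9,0],"delta_rot":[0,0,0]},{"claw":0.5,"slide":[-0.9,0.9,0],"delta_rot":[0,0,0]},{"claw":0.5,"slide":[-0.9,0.9,0],"delta_rot":[0,0,0]},{"claw":0.5,"slide":[0,0.9,0],"delta_rot":[0,0,0]},{"claw":0.5,"slide":[0,0.9,0],"delta_rot":[0,0,0]}]'
python3 -m handwheel '[{"claw":0.5,"slide":[0,0.9,0],"delta_rot":[0,0,0]},{"claw":0.5,"slide":[0,0.9,0],"delta_rot":[0,0,0]},{"claw":0.5,"slide":[0,0.9,0],"delta_rot":[0,0,0]},{"claw":0.5,"slide":[0,0.9,0],"delta_rot":[0,0,0]},{"claw":0.5,"slide":[0,0.9,0],"delta_rot":[0,0,0]}]'
python3 - <<'E'
from h import *
r={}
exp={'large':((.474,.151,.024),(40,90,15),(90,255,120)),'small':((.5135,.348,.03),(40,90,15),(90,255,120)),'tin':((.6162,.3272,.0297),(3,70,80),(22,255,255)),'bulla':((.5717,.1312,.047),(3,70,80),(22,255,255)),'die':((.593,.229,.033),(3,70,60),(28,255,255))}
ims={n:snap(n,n+'F.png') for n in('top','scene')}
b=np.array([.5437,.2382,-.2083]);c,s=np.cos(b[2]),np.sin(b[2]);Rb=np.array([[c,s],[-s,c]])
for k,(X,lo,hi) in exp.items():
    px={}
    for n,im in ims.items():
        N,l,st,ce=cv2.connectedComponentsWithStats(cv2.inRange(cv2.cvtColor(im,cv2.COLOR_RGB2HSV),lo,hi))
        p=proj(n,X);j=min((j for j in range(1,N) if st[j,4]>25),key=lambda j:np.hypot(*(ce[j]-p)));px[n]=ce[j];a=st[j,4]
        if np.hypot(*(ce[j]-p))>8:print('far',k,n,ce[j],p)
    x,e=tri(ray('top',px['top']),ray('scene',px['scene']));print(k,x.round(4),np.round(e,4),'board mm',(Rb@(x[:2]-b[:2])*1000).round(1))
t=np.hstack([cv2.imread('pics/topF.png')[110:300,90:330],cv2.imread('pics/sceneF.png')[140:330,300:540]]);cv2.imwrite('pics/F.png',cv2.resize(t,None,fx=1.65,fy=1.65,interpolation=cv2.INTER_CUBIC))
E
```

```text
time_s: 41.7
tool_pos: [0.4144, 0.1503, 0.1545]
eef_rot: [0.0, 0.995, -0.102, -0.0]
force: [1.5, -0.1, 0.2]
finger_gap: 0.0426
grip_force: 0.0
time_s: 42.12
tool_pos: [0.3928, 0.0395, 0.1546]
eef_rot: [0.0, 0.995, -0.103, 0.0]
force: [0.6, -0.1, 0.5]
finger_gap: 0.0431
grip_force: 0.0
large [0.4752 0.1518 0.0233] [0. 0.] board mm [-49.1 -98.7]
small [0.5126 0.3481 0.0302] [0.0007 0.0007] board mm [-53.2 101.1]
tin [0.6162 0.3272 0.0294] [0.0014 0.0014] board mm [ 52.6 102.1]
bulla [0.5715 0.1314 0.0469] [0.0004 0.0004] board mm [ 49.3 -98.7]
die [0.5906 0.2273 0.0313] [0.001 0.001] board mm [48.2 -0.9]
```

View pics/F.png

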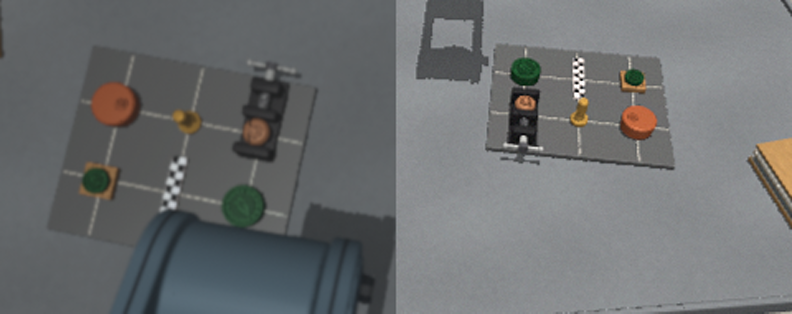

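Both fixed cameras confirm it. The large seal, small seal on the cork, and die are each within about 3 mm of where they belong, the bar lies along the middle line, and the tin and clamp have not moved.

```bash
python3 -c "
from h import *
print(job.sign_off())"
```

```text
the job is handed in; nothing more can be done
None
```

The group is set out as asked and handed in after about 42 s of the 141 s: both seals flat and face up, the small one centred on the cork, the scale bar along the middle line and the die upright, with the seals and die measured within about 3 mm of their places and the clamp, tin, loupe and mallet left untouched.

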